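Scoop two fired cases out of the bin corner into the evidence carton

TASK

The two fired shotshell cases in the grey bin still carry marks, so do not touch them with the fingers: take the blue scoop from its white caddy and lift both cases out with it together, in one scoopful; they roll, and the corner of the bin will stop them. Tip them into the open cardboard carton from close above it, then set the scoop down flat, right way up, on the table or in the empty bin, and let go. Leave the jar, the loupe and the number tent beside the work where they stand.

Things in the scene. Friction and masses are not known exactly. Their poses are not given: they have to be found in the camera images.
- scoop: Blue plastic bench scoop, 226 mm long, 0.08 kg. x points forward to its lip, y left, z up out of its open side; origin: middle of the bowl's flat underside. At the start it stands nose down in the caddy, leaning back a few degrees: x down, z towards the caddy's board, handle up, its end about 235 mm above the table. Laid flat, it rests steadily on its bowl with the handle in the air.
- scoop_lip (a point): Middle of the scoop's straight lip, at its underside (47.5, 0, 0 mm in the scoop's frame); same axes as the scoop. With this lip set down on a surface and the handle pinched lightly near its end, the scoop swings between the fingers and can be laid down without a drop.
- scoop_bowl (a point): Middle of the bowl, 15 mm above its underside. Bowl: x -47.5 to +47.5 mm, 96 mm wide (91 inside), floor 1.6 mm thick; side walls 2.5 mm thick, 14 mm high at the lip, rising to 30 mm from x = +10 mm back; back wall 30 mm high. Same axes as the scoop.
- scoop_handle (a point): Middle of the scoop's handle (-128, 0, 56 mm in the scoop's frame, same axes). The handle is straight, parallel to the bowl's floor, x -78 to -178 mm, flat-sided, 18 mm wide (y), 16 mm thick (z); a neck 18 mm wide joins it to the bowl's back wall. Held end-on the scoop cannot be laid level to the bin's floor: lay it down flat and take it again from above, across the handle.
- bin: Fixed grey rectangular plastic bin, 298 x 188 mm (308 x 198 over the rim), 46 mm high, walls 4 mm, its floor 10 mm above the table. Origin: on the table under its centre. Inside: x -145 to +145 mm, y -90 to +90 mm. Its long x axis points to the robot's right, its y axis away from the robot, both turned by up to 0.25 rad. The cases lie in the half towards +x, nearer the +y (far) wall.
- bin_corner (a point): The bin's inner corner (far and right as the robot sees it) where the +x end wall meets the +y side wall, 2 mm above the bin's floor (12 mm above the table); same axes as the bin.
- case_red: Fired shotshell case, red tube with a brass head: a plain cylinder 20 mm in diameter, 50 mm long, 14 g, smooth (friction about 0.3), lying on its side on the bin's floor, free to roll. Origin: its centre; y: the cylinder's axis (head to mouth). At the start the axis lies within 0.35 rad of the bin's y axis.
- case_green: The second fired shotshell case: the same as the red one, with a green tube.
- caddy: Fixed white sheet-metal caddy, 125 (x) x 116 (y) mm. Origin: on the table under its middle; x points away from the robot to its back board (front face at x = +53 mm, 218 mm high). Pocket in front: x -55 to -21 mm, y -51 to +51 mm, walls 3 mm thick, 61 mm high, floor 10 mm above the table. The scoop's underside faces the robot, its handle's centre line about 35 mm before the board.
- carton: Fixed open cardboard carton, 142 (x) x 128 (y) mm, 55 mm high, walls 4 mm, floor 4 mm. Origin: on the table under its centre. Inside x -67 to +67, y -60 to +60 mm.
- powder_jar_red: Bystander: small powder jar with a black lid and a red band, 49 mm wide, 50 mm high, loose. Origin: centre of its underside.
- loupe: Bystander: black stand loupe, 43 mm in diameter, 32 mm high, loose. Origin: centre of its underside.
- number_tent: Bystander: folded yellow number tent, 53 x 45 mm, 57 mm high, loose. Origin: centre of its underside.

How it is judged:
By the outcome, as a careful person would: the job done as asked, in the order asked, and still so for the second after the job is handed in, with the robot touching nothing.
It also fails if it takes over 72 s, if anything falls off the work surface, if the arm or the gripper's body presses on something with over 40 N, if the wrist force passes 120 N, or if a joint passes its speed limit or range.

ROBOT

A 6-joint arm with a two-finger parallel gripper is mounted at the origin on a cart in front of the work surface, level with it; the furniture and walls round the work are solid. World frame = base frame: x ahead of the robot, y to its left, z up, the work surface at z = 0. Lengths are in mm, angles in rad, forces in N, time in s.
With the tool pointing down it reaches from about 275 to 850 mm from the base axis. Payload 19 kg.
Tool frame: the origin (TCP) lies at the very end of the fingers, on their centre line; the grasp point (between the pads) lies 19 mm behind it (manip.hold_point_z is the distance from the TCP to the grasp point, in mm); z points along the fingers, y is the line along which they close (so a half turn about z gives the same grasp; the last joint's range is limited). The gripper opens to 85 mm and grips with 20 to 120 N. Pads are 22 mm wide; open, the fingers measure 114 mm over their backs; the gripper's body (76 mm by 85 mm) begins 54 mm behind the grasp point. The pads swing forward as they close: fully open they stand 13 mm farther back than shut.
Start: joints at [1.202, 0.15, 1.437, -0, 1.554, -0.134], TCP at [133.779, 559.19, 231.267] pointing down, gripper open.
Joint ranges: [-2.8, 2.8], [-0.68, 2.1], [0.12, 2.68], [-1.39, 4.53], [0.16, 2.79], [-2.81, 2.81]. Speed limits (rad/s): [1.89, 1.89, 2.22, 3.01, 3.01, 3.01].

INTERFACE

Orientations are given as a rotation vector (axis times angle).
In Python, from bench import manip, imaging, masks_of gives the robot as it stands.
- The arm moves only by the tool jog_arm, never from a script. Its arguments are lists of equal length, an entry for each row: "travel": the shift along the tool's x, y, z each as a share of 2 cm, from -1 to 1, a list of three; "rot": the turn, a rotation vector about the tool's x, y, z each as a share of 60 degrees, from -1 to 1, a list of three. In form: {"travel": [[dx, dy, dz], ...], "rot": [[ax, ay, az], ...]}. A call has 1 to 10 rows; each row shifts and turns the commanded pose from where the row before left it, along the tool's axes as they then stand; what a row does not reach is not made up. A row lasts 1/12 s, in which the tool goes at most 41.7 mm and 7.16 degrees, less where a joint would pass 70% of its speed; a pose out of reach is approached as far as the arm can. A call with a number of a shift or a turn outside -1 to 1 is refused whole. A call with a gripper value outside its range is refused whole. "grip" is the opening, from 0 (shut) to 1 (fully open), set as the call begins (left out, the last holds). The fingers move at their own pace and stop on an object; "force" is the grip in N (left out, the last holds). Time passes only in rows, so rows that do not move let the fingers close. It gives the time, the measured TCP pose, the force, the opening and the grip force at its end, in the units of the state.
- manip.observe(): the state, without advancing time (a new reading comes with each control period).
- imaging.capture(name): name is "scene" or "top"; returns the picture (420x560x3 uint8, red, green, blue); there is no depth.
- imaging.calibration(name): a dict with "vertical_fov" (degrees; the focal length in pixels is half the picture's height over the tangent of half this angle, whatever the lens; pixels are square), "cx", "cy" (the principal point, pixels), "extrinsics" (4x4, takes a point from camera to world coordinates). Camera axes: x right, y up, looking along -z (the intrinsics and any distortion apply to the point x, -y, -z); pixel columns grow to the right and rows downward; lengths in mm; the calibration is good to about 2 mm. A picture is of the moment at which its call begins. calibration takes no time and is no camera call.
- manip.finish_job(): hands the job in; it is judged then, once.
Trained networks look in the newest picture that a camera, given by its name, has taken for a name from the list of things; names that differ only in an ending like _2 or _b are one class to them, and where a whole thing is asked for, a point or a joint stands for the part that bears it (a point fixed in the world has none). Each returns a list of dicts, best first, with "score" (0 to 1); they miss things now and then, are a little off and sometimes report something else, mostly with a low value. They report only what shows in the picture. A call takes as long as a camera call.
- masks_of(camera, query): "region" (420x560 bool, what is visible of it) and "extent" ([left, top, width, height] in pixels, round what is visible of it).
The state is a dict: "t": time; "q": joint angles; "joint_vel": joint speeds; "tau": joint torques, N m; "ee_pos": TCP position; "orientation": TCP orientation; "ft_force": force on the tool from outside, world axes, zero at the start; "ft_torque": the same for the moment, N m; "finger_gap": finger opening in mm; "grip_force": force on a finger pad.
Only numpy, scipy, OpenCV 4.12 (cv2) and the standard library are available. Lean on these libraries where they do the work, as an engineer would, in place of code of your own. Each camera call takes 0.05 s, during which the arm holds its last target. There are 200 camera calls.

## Working session

There is one attempt and no reset: what is moved stays moved. The work goes in short steps, Python scripts to look and compute and a tool call to move; the robot and the scene stay as the last step left them, time stands still between calls to the robot, and variables do not carry over. Pictures are saved under pics/ and viewed, at most 10 in all, crops included, and the job is handed in when it is done.

Besides the shell and the picture viewer there is one more tool, called after "Emit:" as name(argument=value, ...) on one line, values as JSON. jog_arm: Moves the arm, as the interface text tells. Its arguments: {"type":"object","properties":{"travel":{"type":"array","items":{"type":"array","items":{"type":"number","minimum":-1,"maximum":1}}},"rot":{"type":"array","items":{"type":"array","items":{"type":"number","minimum":-1,"maximum":1}}},"grip":{"type":"number"},"force":{"type":"number"}},"required":["travel","rot"]}

```bash
mkdir -p pics; ls; python3 - <<'E'
from bench import manip, imaging, masks_of
import cv2,numpy as np
for n in("scene","top"):
    im=imaging.capture(n); cv2.imwrite(f"pics/{n}0.png",im[:,:,::-1]); c=imaging.calibration(n); print(n,{k:(np.round(v,3).tolist()) if not isinstance(v,str) else v for k,v in c.items()})
    np.save(f"pics/{n}0.npy",im)
    for q in ["case_red","case_green","bin","carton","caddy","scoop"]:
        for d in masks_of(n,q)[:2]:
            ys,xs=np.nonzero(d["region"]); print(q,round(d["score"],2),d["extent"],xs.mean().round(1),ys.mean().round(1))
s=manip.observe();print(s)
E
```

```text
pics
scene {'vertical_fov': 54.094, 'cx': 288.753, 'cy': 206.055, 'extrinsics': [[0.518, 0.622, -0.587, 11.405], [-0.855, 0.383, -0.349, -412.206], [0.008, 0.683, 0.731, 850.613], [0.0, 0.0, 0.0, 1.0]]}
case_red 0.65 [323.9, 239.4, 14.1, 18.8] 332.8 248.2
case_green 0.65 [348.2, 244.6, 17.2, 19.4] 354.7 254.6
bin 0.85 [236.5, 199.3, 140.9, 106.2] 307.1 252.6
carton 0.59 [135.6, 182.9, 73.2, 59.5] 172.4 211.3
caddy 0.73 [207.0, 112.3, 57.8, 96.6] 242.8 162.9
scoop 0.94 [212.3, 116.3, 30.4, 73.9] 228.2 162.4
top {'vertical_fov': 48.634, 'cx': 284.343, 'cy': 206.272, 'extrinsics': [[0.022, 0.996, -0.084, 472.802], [-1.0, 0.022, -0.006, -68.269], [-0.004, 0.084, 0.996, 1540.113], [0.0, 0.0, 0.0, 1.0]]}
case_red 0.46 [323.0, 195.0, 5.5, 13.6] 323.5 202.3
bin 0.15 [191.3, 149.6, 45.8, 52.0] 217.9 171.3
carton 0.91 [166.7, 214.3, 52.7, 47.3] 192.3 238.0
caddy 0.7 [191.3, 152.6, 42.9, 51.2] 217.7 171.5
scoop 0.57 [194.2, 161.8, 35.7, 34.1] 212.2 184.5
{'t': 0.7, 'q': array([ 1.20203084e+00,  1.50469297e-01,  1.43736381e+00, -1.93771549e-06,
        1.55378758e+00, -1.33974207e-01]), 'joint_vel': array([-0.00124826, -0.00042426, -0.00095101,  0.00038255,  0.00065466,
       -0.00066875]), 'tau': array([ 2.46499920e-03, -7.12683964e+01, -5.70956504e+01, -2.84576339e-05,
        1.89056314e-03,  7.93964148e-06]), 'ee_pos': array([133.76831118, 559.20909749, 231.30208757]), 'orientation': array([-3.67962073e-01, -3.11996415e+00,  4.34161784e-05]), 'ft_force': array([-0.4535219 , -0.02142992,  0.0363907 ]), 'ft_torque': array([-0.00719493, -0.00719207, -0.00153849]), 'grip_force': 0.0, 'finger_gap': 85.33807040246231}
```

```bash
python3 - <<'E'
import cv2
a=cv2.imread("pics/scene0.png")[90:330,110:430]; cv2.imwrite("pics/s0c.png",cv2.resize(a,None,fx=2.5,fy=2.5,interpolation=2))
a=cv2.imread("pics/top0.png")[120:300,150:390]; cv2.imwrite("pics/t0c.png",cv2.resize(a,None,fx=3.3,fy=3.3,interpolation=2))
E
```

```text
(no output)
```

View pics/s0c.png

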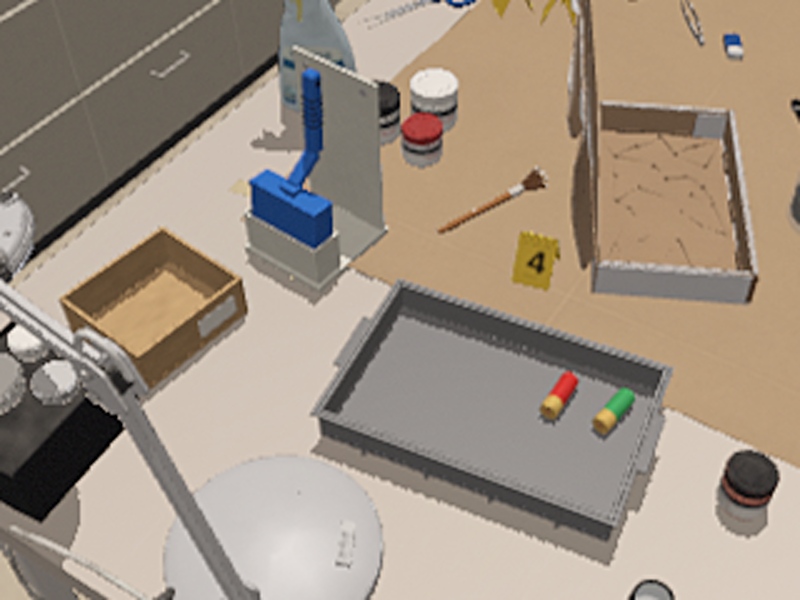

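View pics/t0c.png

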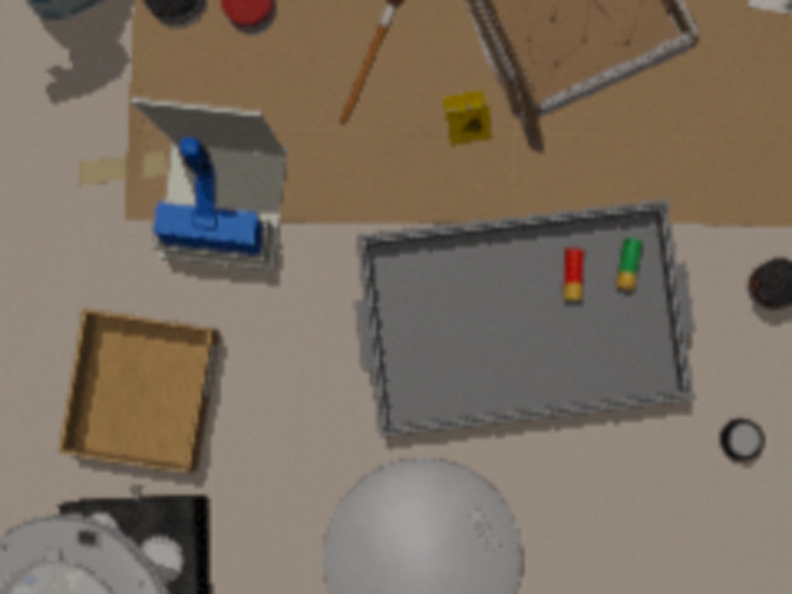

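```bash
cat > h.py <<'E'
import numpy as np, cv2
from scipy.optimize import least_squares
from scipy.spatial.transform import Rotation as R
from bench import manip, imaging, masks_of
C={n:imaging.calibration(n) for n in("scene","top")}
def proj(n,P):
    c=C[n];E=np.array(c["extrinsics"]);p=(np.atleast_2d(P)-E[:3,3])@E[:3,:3]
    f=210/np.tan(np.radians(c["vertical_fov"])/2)
    return np.c_[c["cx"]+f*p[:,0]/-p[:,2],c["cy"]-f*p[:,1]/-p[:,2]]
def ray(n,uv,z):
    c=C[n];E=np.array(c["extrinsics"]);f=210/np.tan(np.radians(c["vertical_fov"])/2)
    d=E[:3,:3]@np.array([(uv[0]-c["cx"])/f,-(uv[1]-c["cy"])/f,-1]);o=E[:3,3];return o+d*(z-o[2])/d[2]
def crop(n,uv): return np.array(uv)/(3.3 if n=="top" else 2.5)+((150,120) if n=="top" else (110,90))
def fit(obs,x0):
    # obs: (camera, local xyz, crop px)
    def r(x):
        out=[]
        for n,l,uv in obs:
            c,s=np.cos(x[2]),np.sin(x[2]);P=[x[0]+c*l[0]-s*l[1],x[1]+s*l[0]+c*l[1],l[2]]
            out+=list(proj(n,P)[0]-crop(n,uv))
        return np.array(out)
    s=least_squares(r,x0,loss="soft_l1");return s.x,np.round(r(s.x).reshape(-1,2),1)
E
cat > f.py <<'E'
from h import *
T,S="top","scene"
b=[(-154,99),(154,99),(154,-99),(-154,-99)]
t=[(362,238),(663,206),(690,400),(387,433)];s=[(402,284),(670,371),(612,530),(315,413)]
print("bin",*fit([(T,(*b[i],46),t[i]) for i in range(4)]+[(S,(*b[i],46),s[i]) for i in range(4)],[480,-100,-1.5]))
k=[(71,64),(71,-64),(-71,-64),(-71,64)]
t=[(84,312),(216,330),(195,471),(64,452)];s=[(162,231),(245,292),None,(65,300)]
print("carton",*fit([(T,(*k[i],55),t[i]) for i in range(4)]+[(S,(*k[i],55),s[i]) for i in (0,1,3)],[400,250,0]))
print("caddy",*fit([(T,(54,58,218),(133,100)),(T,(54,-58,218),(263,112)),(S,(54,58,218),(294,47)),(S,(54,-58,218),(382,92)),(T,(-58,-54,61),(270,266)),(T,(-58,54,61),(160,252)),(S,(-58,54,61),(247,212)),(S,(-58,-54,61),(337,258))],[560,150,0]))
for nm,tt,ss in [("red",[(574,249),(573,300)],[(571,376),(550,412)]),("green",[(632,239),(626,291)],[(626,393),(602,428)])]:
    print(nm,[ray(T,crop(T,p),18)[:2].round(1) for p in tt],[ray(S,crop(S,p),20)[:2].round(1) for p in ss])
for nm,p in [("jar",(776,283)),("loupe",(742,440)),("tent",(468,117))]: print(nm,ray(T,crop(T,p),40)[:2].round())
# handle end
print("handle end",ray(T,crop(T,(190,148)),235).round(),ray(S,crop(S,(312,75)),235).round())
E
python3 f.py
```

```text
bin [ 566.74264068 -139.26462493   -1.44771591] [[-1.4 -1.1]
 [ 2.1 -0.9]
 [ 0.9  1.3]
 [-3.   1. ]
 [-1.1 -2.4]
 [ 2.5 -0.2]
 [ 1.4  0.4]
 [-2.4  0. ]]
carton [ 4.87375505e+02  2.30988143e+02 -1.16820914e-01] [[ 0.8 -0.6]
 [ 0.3 -0.5]
 [-0.1  1. ]
 [-0.2  1.1]
 [ 0.9 -1. ]
 [ 0.1 -4.9]
 [-1.9  0.8]]
caddy [ 6.80362924e+02  1.58906766e+02 -5.52591405e-02] [[ 0.2  0.9]
 [ 0.8  0.3]
 [ 0.3  0.8]
 [-0.4 -2.5]
 [ 0.3 -2.4]
 [ 0.  -0.7]
 [-0.   1.5]
 [-6.1 -1.4]]
red [array([ 639.5, -188.9]), array([ 588.4, -188.6])] [array([ 642.2, -186.2]), array([ 590.3, -188.8])]
green [array([ 650.8, -246.6]), array([ 598.6, -241.2])] [array([ 651.8, -243.6]), array([ 599.8, -241.4])]
jar [ 608. -386.]
loupe [ 454. -353.]
tent [766. -80.]
handle end [696. 160. 235.] [690. 154. 235.]
```

```bash
cat > ov.py <<'E'
from h import *
T,S="top","scene"
bs=[(-149,94),(149,94),(149,-94),(-149,-94)]
t=[(362,238),(663,206),(690,400),(387,433)];s=[(402,284),(670,371),(612,530),(315,413)]
B,r=fit([(T,(*bs[i],46),t[i]) for i in range(4)]+[(S,(*bs[i],46),s[i]) for i in range(4)],[480,-100,-1.5]);print("bin",B.round(3),r.tolist())
A=np.array([487.4,231,-.117]);K=np.array([680.4,158.9,-.055])
def W(p,l):
    c,s=np.cos(p[2]),np.sin(p[2]);return np.array([p[0]+c*l[0]-s*l[1],p[1]+s*l[0]+c*l[1],l[2]])
def box(p,x,y,z): 
    q=[(x[0],y[0]),(x[1],y[0]),(x[1],y[1]),(x[0],y[1])]
    return [[W(p,(*q[i%4],zz)) for i in range(5)] for zz in z]
L=box(B,(-145,145),(-90,90),(10,46))+box(B,(-149,149),(-94,94),(46,))+box(A,(-71,71),(-64,64),(0,55))+box(K,(-58,-18),(-54,54),(61,))+box(K,(53,54),(-58,58),(0,218,))
# scoop guess
def scoop_pose(lean=np.radians(4),xu=-50,yoff=0,zl=10):
    # lip at caddy (xu,yoff,zl)
    Y=np.array([-np.sin(K[2]),np.cos(K[2]),0]);X=np.array([np.cos(K[2]),np.sin(K[2]),0])
    xs=-np.cos(lean)*np.array([0,0,1])-np.sin(lean)*X; zs=np.cross(xs,Y)
    M=np.c_[xs,Y,zs]; lip=W(K,(xu,yoff,zl)); return M,lip-M@[47.5,0,0]
M,o=scoop_pose()
f=lambda P:[o+M@np.array(p) for p in P]
L+=[f([(-47.5,-48,0),(-47.5,48,0),(-47.5,48,30),(-47.5,-48,30),(-47.5,-48,0)]),f([(-178,-9,48),(-178,9,48),(-178,9,64),(-178,-9,64),(-178,-9,48)]),f([(-78,-9,56),(-178,-9,56)]),f([(-78,9,56),(-178,9,56)])]
if __name__=="__main__":
    for n,k,(y0,y1,x0,x1) in ((T,3.3,(120,300,150,390)),(S,2.5,(90,330,110,430))):
        im=cv2.resize(cv2.imread(f"pics/{n}0.png"),None,fx=k,fy=k,interpolation=2)
        for l in L: cv2.polylines(im,[np.round((proj(n,l)+.5)*k*16).astype(int)],False,(0,0,255) if k<3 else (255,0,255),1,16,4)
        cv2.imwrite(f"pics/ov_{n}.png",im[int(y0*k):int(y1*k),int(x0*k):int(x1*k)])
    def tri(a,b):
        g=lambda x:np.r_[proj(T,x)[0]-crop(T,a),proj(S,x)[0]-crop(S,b)];q=least_squares(g,[300,0,100]);return q.x.round(),q.cost
    print("lamp",tri((422,552),(270,545)))
    a,b=[cv2.resize(cv2.imread(f"pics/{n}0.png"),(400,300)) for n in(T,S)];cv2.imwrite("pics/full.png",np.hstack([a,b]))
E
python3 ov.py
```

```text
bin [ 565.824 -140.09   -26.574] [[0.4, 0.9], [0.7, 0.8], [-0.4, -0.1], [-1.1, -0.1], [-0.5, -0.2], [0.0, 0.6], [0.5, -2.0], [0.5, -0.0]]
lamp (array([333., -40.,  11.]), np.float64(1.9543617074827022))
```

View pics/full.png

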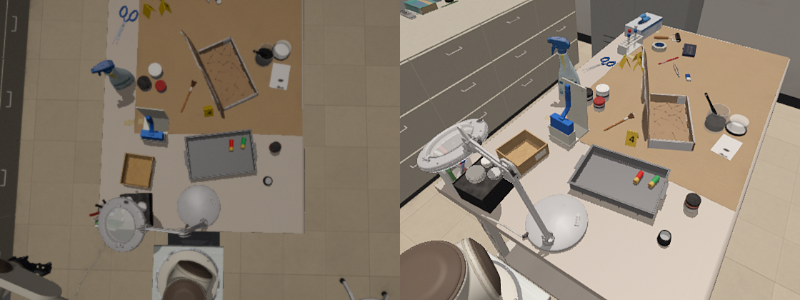

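View pics/ov_scene.png

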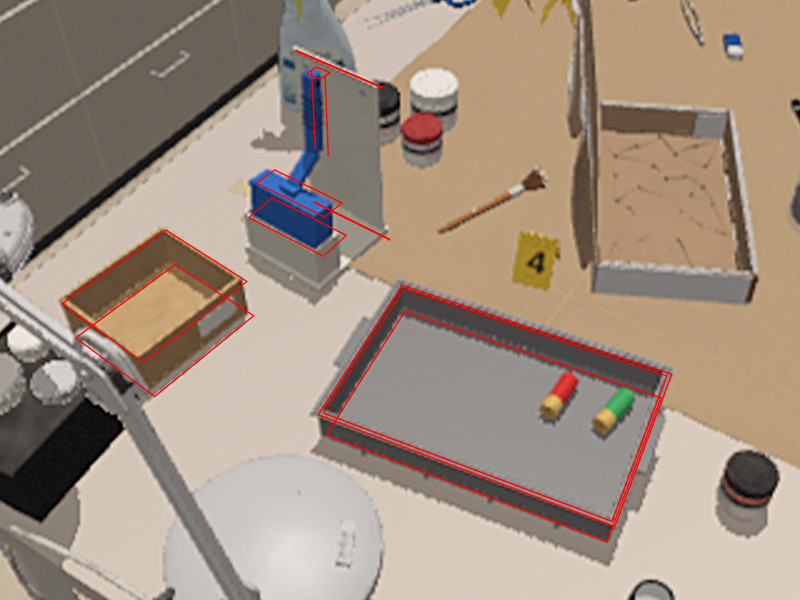

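View pics/ov_top.png

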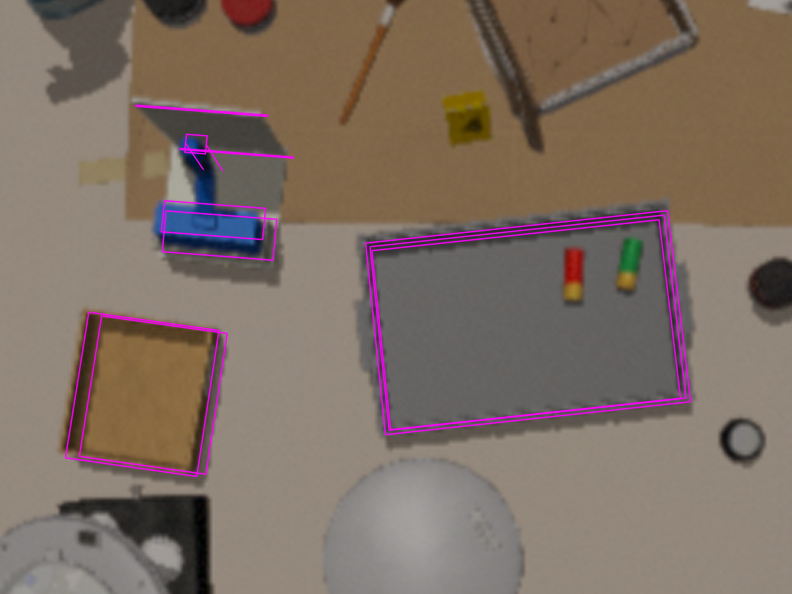

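```bash
cat > sc.py <<'E'
from h import *
from scipy.optimize import minimize
T,S="top","scene"
def pose(p):
    x,y,yaw,lean=p;Y=np.array([-np.sin(yaw),np.cos(yaw),0]);X=np.array([np.cos(yaw),np.sin(yaw),0])
    xs=np.array([-np.sin(lean)*X[0],-np.sin(lean)*X[1],-np.cos(lean)]);M=np.c_[xs,Y,np.cross(xs,Y)]
    return M,np.array([x,y,10])-M@[47.5,0,0]
bx=lambda a,b,c,d,e,f:[(i,j,k) for i in(a,b) for j in(c,d) for k in(e,f)]
parts=[bx(-47.5,-8,-48,48,0,30),bx(-178,-78,-9,9,48,64),[(-47.5,j,k) for j in(-9,9) for k in(14,30)]+[(-84,j,k) for j in(-9,9) for k in(48,62)]]
k=4
blue={};ign={}
for n in(T,S):
    im=cv2.imread(f"pics/{n}0.png").astype(int);m=((im[...,0]>im[...,2]+50)&(im[...,0]>im[...,1]+25)).astype(np.uint8)
    bb=(190,155,45,45) if n==T else (205,110,45,85)
    z=np.zeros_like(m);z[bb[1]:bb[1]+bb[3],bb[0]:bb[0]+bb[2]]=1;blue[n]=m*z
    g=np.zeros_like(m)
    if n==S: cv2.fillPoly(g,[np.round([crop(S,p) for p in[(235,203),(345,240),(345,300),(235,300)]]).astype(int)],1)
    ign[n]=g
def ren(n,p):
    M,o=pose(p);im=np.zeros((420*k,560*k),np.float32)
    for q in parts:
        h=cv2.convexHull(((proj(n,o+np.array(q)@M.T)+.5)*k).astype(np.float32));cv2.fillConvexPoly(im,np.round(h*16).astype(int),1,0,4)
    return cv2.resize(im,(560,420),interpolation=cv2.INTER_AREA)
def cost(p): return sum(((ren(n,p)-blue[n])**2*(1-ign[n])).sum() for n in(T,S))
best=min((minimize(cost,p0,method="Nelder-Mead",options=dict(initial_simplex=[p0]+[np.array(p0)+d for d in np.diag([8,8,.08,.05])])) for p0 in ([630,160,-.06,.06],[635,165,-.12,.1],[625,162,0,.03])),key=lambda r:r.fun)
print(best.x.round(3),best.fun,[int(b.sum()) for b in blue.values()])
M,o=pose(best.x);print("handle end",(o+M@[-178,0,56]).round(1),"mid",(o+M@[-128,0,56]).round(1))
E
python3 sc.py; python3 - <<'E'
from h import *
def tri(a,b):
    g=lambda x:np.r_[proj("top",x)[0]-a,proj("scene",x)[0]-b];q=least_squares(g,[300,0,100]);return q.x.round(),q.cost
f=lambda p:np.array(p)*1.4
print("head",tri(f((122,222)),f((55,145))),"elbow?",tri(f((165,230)),f((78,128))),"hinge",tri(f((213,228)),f((148,240))))
E
```

```text
[ 6.28919e+02  1.71753e+02 -1.21000e-01  5.90000e-02] 253.43359375 [420, 932]
handle end [697.5 163.4 231.8] mid [694.6 163.7 181.9]
head (array([283., 248., 242.]), np.float64(1.331651805920748)) elbow? (array([276.,  69., 403.]), np.float64(23.539773498078937)) hinge (array([ 242., -101.,  100.]), np.float64(10.454905281508449))
```

```bash
cat > plan.py <<'E'
from h import *
import json,sys
def frame(heading,pitch):
    """scoop frame: heading yaw, pitch>0 nose down"""
    X=np.array([np.cos(heading),np.sin(heading),0]);Y=np.array([-X[1],X[0],0]);Z=np.array([0,0,1])
    xs=np.cos(pitch)*X-np.sin(pitch)*Z;return np.c_[xs,Y,np.cross(xs,Y)]
def tool(heading,down):
    """tool z in the heading plane, 'down' = angle below horizontal (pi/2=vertical), y = left of heading"""
    F=frame(heading,down);return np.c_[np.cross(F[:,1],F[:,0]),F[:,1],F[:,0]]
def rows(way,start=None):
    """way: list of (tcp, R, n); prints rows in calls of 10"""
    s=manip.observe();p=np.array(s["ee_pos"]);Rm=R.from_rotvec(s["orientation"])
    if start is not None: p,Rm=start
    T,O=[],[]
    for tp,tR,n in way:
        tR=R.from_matrix(tR);p0,R0=p.copy(),Rm;rv=(R0.inv()*tR).as_rotvec()
        for i in range(1,n+1):
            gp=p0+(tp-p0)*i/n;gR=R0*R.from_rotvec(rv*i/n)
            t=np.round(Rm.inv().apply(gp-p)/20,2);o=np.round((Rm.inv()*gR).as_rotvec()/np.radians(60),3)
            if abs(t).max()>1 or np.linalg.norm(o)>.119: print("TOO FAST",t,o)
            T.append((t+0).tolist());O.append((o+0).tolist());p=p+Rm.apply(t*20);Rm=Rm*R.from_rotvec(o*np.radians(60))
    for i in range(0,len(T),10): print(json.dumps({"travel":T[i:i+10],"rot":O[i:i+10]}).replace(" ",""))
    return p,Rm
E
python3 - <<'E'
from plan import *
h,l=-.121,np.pi/2+.059
rows([(np.array([400,400,300]),tool(h,np.pi/2),17),(np.array([697.5,163.4,265]),tool(h,l),20)])
E
```

```text
{"travel":[[-0.87,-0.27,-0.2],[-0.87,-0.28,-0.2],[-0.87,-0.29,-0.21],[-0.86,-0.29,-0.2],[-0.86,-0.29,-0.2],[-0.86,-0.31,-0.2],[-0.86,-0.3,-0.2],[-0.86,-0.32,-0.21],[-0.85,-0.32,-0.2],[-0.86,-0.32,-0.2]],"rot":[[0.0,0.0,-0.006],[0.0,0.0,-0.007],[0.0,0.0,-0.006],[0.0,0.0,-0.007],[0.0,0.0,-0.006],[0.0,0.0,-0.006],[0.0,0.0,-0.007],[0.0,0.0,-0.006],[0.0,0.0,-0.007],[0.0,0.0,-0.006]]}
{"travel":[[-0.85,-0.33,-0.2],[-0.85,-0.34,-0.2],[-0.84,-0.34,-0.21],[-0.84,-0.35,-0.2],[-0.85,-0.35,-0.2],[-0.83,-0.36,-0.2],[-0.84,-0.37,-0.2],[-0.81,-0.5,0.09],[-0.81,-0.5,0.08],[-0.81,-0.49,0.08]],"rot":[[0.0,0.0,-0.006],[0.0,0.0,-0.007],[0.0,0.0,-0.006],[0.0,0.0,-0.006],[0.0,0.0,-0.007],[0.0,0.0,-0.006],[0.0,0.0,-0.007],[0.0,0.003,0.0],[0.0,0.003,0.0],[0.0,0.002,0.0]]}
{"travel":[[-0.81,-0.5,0.08],[-0.81,-0.5,0.08],[-0.81,-0.5,0.08],[-0.81,-0.49,0.07],[-0.81,-0.5,0.07],[-0.81,-0.5,0.07],[-0.82,-0.5,0.06],[-0.81,-0.49,0.07],[-0.81,-0.5,0.06],[-0.81,-0.5,0.06]],"rot":[[0.0,0.003,0.0],[0.0,0.003,0.0],[0.0,0.003,0.0],[0.0,0.003,0.0],[0.0,0.003,0.0],[0.0,0.002,0.0],[0.0,0.003,0.0],[0.0,0.003,0.0],[0.0,0.003,0.0],[0.0,0.003,0.0]]}
{"travel":[[-0.81,-0.5,0.05],[-0.82,-0.49,0.06],[-0.81,-0.5,0.05],[-0.81,-0.5,0.05],[-0.82,-0.5,0.04],[-0.81,-0.49,0.05],[-0.81,-0.5,0.04]],"rot":[[0.0,0.002,0.0],[0.0,0.003,0.0],[0.0,0.003,0.0],[0.0,0.003,0.0],[0.0,0.003,0.0],[0.0,0.003,0.0],[0.0,0.002,0.0]]}
```

Emit:
jog_arm(travel=[[-0.87, -0.3, -0.2], [-0.87, -0.3, -0.2], [-0.87, -0.3, -0.2], [-0.86, -0.3, -0.2], [-0.86, -0.3, -0.2], [-0.86, -0.3, -0.2], [-0.86, -0.3, -0.2], [-0.86, -0.32, -0.2], [-0.86, -0.32, -0.2], [-0.86, -0.32, -0.2]], rot=[[0, 0, -0.006], [0, 0, -0.007], [0, 0, -0.006], [0, 0, -0.007], [0, 0, -0.006], [0, 0, -0.006], [0, 0, -0.007], [0, 0, -0.006], [0, 0, -0.007], [0, 0, -0.006]])

```text
t: 1.53
ee_pos: [291.0, 463.6, 271.5]
orientation: [0.263, 3.131, 0.0]
ft_force: [-0.5, 0.5, -0.7]
finger_gap: 85.1
grip_force: 0.0
```

Emit:
jog_arm(travel=[[-0.85, -0.33, -0.2], [-0.85, -0.34, -0.2], [-0.84, -0.34, -0.2], [-0.84, -0.35, -0.2], [-0.85, -0.35, -0.2], [-0.83, -0.36, -0.2], [-0.84, -0.37, -0.2], [-0.81, -0.5, 0.08], [-0.81, -0.5, 0.08], [-0.81, -0.5, 0.08]], rot=[[0, 0, -0.006], [0, 0, -0.007], [0, 0, -0.006], [0, 0, -0.006], [0, 0, -0.007], [0, 0, -0.006], [0, 0, -0.007], [0, 0.003, 0], [0, 0.003, 0], [0, 0.002, 0]])

```text
t: 2.37
ee_pos: [445.2, 362.3, 294.3]
orientation: [-0.189, -3.128, -0.001]
ft_force: [0.7, 0.9, 0.6]
finger_gap: 85.2
grip_force: 0.0
```

Emit:
jog_arm(travel=[[-0.81, -0.5, 0.08], [-0.81, -0.5, 0.08], [-0.81, -0.5, 0.08], [-0.81, -0.5, 0.07], [-0.81, -0.5, 0.07], [-0.81, -0.5, 0.07], [-0.81, -0.5, 0.07], [-0.81, -0.5, 0.06], [-0.81, -0.5, 0.06], [-0.81, -0.5, 0.06]], rot=[[0, 0.003, 0], [0, 0.003, 0], [0, 0.003, 0], [0, 0.003, 0], [0, 0.003, 0], [0, 0.003, 0], [0, 0.003, 0], [0, 0.003, 0], [0, 0.003, 0], [0, 0.003, 0]])

```text
t: 3.2
ee_pos: [593.7, 243.5, 276.6]
orientation: [-0.187, -3.096, -0.004]
ft_force: [-0.7, 0.2, 0.0]
finger_gap: 85.5
grip_force: 0.0
```

```bash
python3 - <<'E'
from plan import *
h,l=-.121,np.pi/2+.059
rows([(np.array([697.5,163.4,265]),tool(h,l),8)])
s=manip.observe();print(s["t"],s["ee_pos"],s["q"])
E
```

```text
{"travel":[[-0.71,-0.42,0.04],[-0.7,-0.42,0.05],[-0.71,-0.42,0.04],[-0.71,-0.42,0.04],[-0.7,-0.41,0.03],[-0.71,-0.42,0.04],[-0.71,-0.42,0.03],[-0.71,-0.42,0.04]],"rot":[[0.0,0.002,0.0],[0.0,0.003,0.0],[0.0,0.002,0.0],[0.0,0.002,0.0],[0.0,0.002,0.0],[0.0,0.003,0.0],[0.0,0.002,0.0],[0.0,0.002,0.0]]}
3.2 [593.69787869 243.47665786 276.58583469] [ 0.26169135  0.30666019  1.15779273  0.01500376  1.71423599 -1.18661741]
```

Emit:
jog_arm(travel=[[-0.7, -0.42, 0.04], [-0.7, -0.42, 0.04], [-0.7, -0.42, 0.04], [-0.7, -0.42, 0.04], [-0.7, -0.42, 0.04], [-0.7, -0.42, 0.04], [-0.5, -0.3, 0], [0, 0, 0], [0, 0, 0], [0, 0, 0]], rot=[[0, 0.002, 0], [0, 0.003, 0], [0, 0.002, 0], [0, 0.002, 0], [0, 0.002, 0], [0, 0.003, 0], [0, 0.002, 0], [0, 0, 0], [0, 0, 0], [0, 0, 0]])

```text
t: 4.03
ee_pos: [678.9, 177.3, 267.6]
orientation: [-0.185, -3.079, -0.005]
ft_force: [0.0, -0.0, 0.3]
finger_gap: 85.2
grip_force: 0.0
```

```bash
python3 - <<'E'
from plan import *
h,l=-.121,np.pi/2+.059
s=manip.observe();print(s["t"],s["ee_pos"],s["q"])
ims=[]
for n,(y0,y1,x0,x1) in (("top",(140,210,180,250)),("scene",(80,180,190,290))):
    im=imaging.capture(n)[:,:,::-1]; cv2.imwrite(f"pics/{n}1.png",im)
    ims.append(cv2.resize(im[y0:y1,x0:x1],(400,400),interpolation=2))
cv2.imwrite("pics/g1.png",np.hstack(ims))
rows([(np.array([697.5,163.4,265]),tool(h,l),2),(np.array([697.5,163.4,232])+[-.059*32,0,-32],tool(h,l),4)])
E
```

```text
4.0333 [678.90087162 177.31417049 267.61311787] [ 0.13904558  0.45516982  0.97533418  0.01488277  1.76576924 -1.30893918]
{"travel":[[-0.51,-0.29,0.05],[-0.51,-0.3,0.04],[-0.03,0.0,0.81],[-0.02,0.0,0.81],[-0.03,-0.01,0.82],[-0.02,0.0,0.81]],"rot":[[0.0,0.001,0.001],[0.0,0.002,0.0],[0.0,0.0,0.0],[0.0,0.0,0.0],[0.0,0.0,0.0],[0.0,0.0,0.0]]}
```

View pics/g1.png

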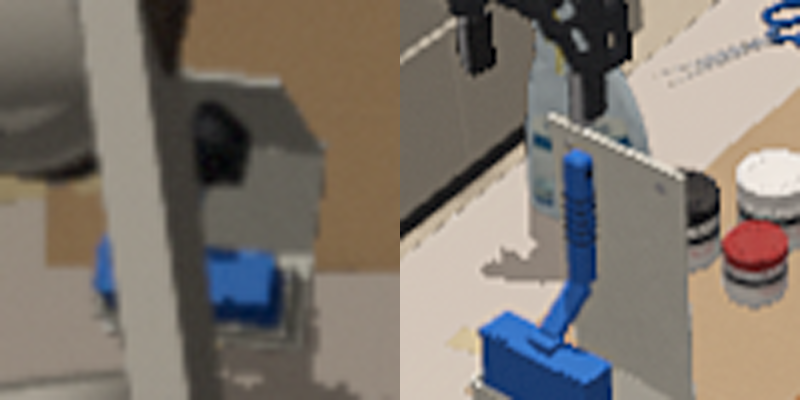

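```bash
python3 - <<'E'
from plan import *
for P in ([678.9,177.3,267.6],[697.5,163.4,231.8],[697.5,163.4,200],[707.5,163.4,231.8],[697.5,153.4,231.8]): print(proj("scene",P),proj("top",P))
E
```

```text
[[223.46200611 108.36659393]] [[199.17315811 168.75212508]]
[[233.73477358 118.4398888 ]] [[206.63742433 164.46231403]]
[[234.82582042 128.6039383 ]] [[208.49742132 166.35480773]]
[[236.04788153 116.51422574]] [[206.76496674 160.99387941]]
[[236.89463574 119.64761252]] [[210.14358169 164.53743008]]
```

Emit:
jog_arm(travel=[[-0.51, -0.29, 0.04], [-0.51, -0.3, 0.04], [0, 0, 0], [0, 0, 0.8], [0, 0, 0.8], [0, 0, 0.8], [-0.05, 0, 0.8], [0, 0, 0], [0, 0, 0]], rot=[[0, 0.001, 0.001], [0, 0.002, 0], [0, 0, 0], [0, 0, 0], [0, 0, 0], [0, 0, 0], [0, 0, 0], [0, 0, 0], [0, 0, 0]])

```text
t: 4.88
ee_pos: [694.7, 163.2, 200.6]
orientation: [-0.187, -3.075, -0.005]
ft_force: [0.1, -0.2, 1.1]
finger_gap: 85.5
grip_force: 0.0
```

Emit:
jog_arm(travel=[[0, 0, 0], [0, 0, 0], [0, 0, 0], [0, 0, 0], [0, 0, 0], [0, 0, 0], [0, 0, 0], [0, 0, 0], [0, 0, 0]], rot=[[0, 0, 0], [0, 0, 0], [0, 0, 0], [0, 0, 0], [0, 0, 0], [0, 0, 0], [0, 0, 0], [0, 0, 0], [0, 0, 0]], grip=0, force=60)

```text
t: 5.63
ee_pos: [695.2, 163.2, 201.2]
orientation: [-0.187, -3.077, -0.006]
ft_force: [-0.0, 1.6, 4.1]
finger_gap: 17.2
grip_force: 58.5
```

Emit:
jog_arm(travel=[[0, 0, -0.5], [0, 0, -0.9], [0, 0, -0.9], [0, 0, -0.9], [0, 0, -0.9], [0, 0, -0.9], [0, 0, -0.5], [0, 0, 0], [0, 0, 0]], rot=[[0, 0, 0], [0, 0, 0], [0, 0, 0], [0, 0, 0], [0, 0, 0], [0, 0, 0], [0, 0, 0], [0, 0, 0], [0, 0, 0]])

```text
t: 6.38
ee_pos: [701.7, 162.2, 310.8]
orientation: [-0.188, -3.077, -0.005]
ft_force: [-0.2, 0.1, -1.3]
finger_gap: 17.1
grip_force: 58.4
```

```bash
python3 - <<'E'
from plan import *
s=manip.observe();print(s["t"],s["ee_pos"],s["finger_gap"],s["ft_force"],s["q"])
ims=[]
for n in ("top","scene"):
    im=imaging.capture(n)[:,:,::-1]; cv2.imwrite(f"pics/{n}2.png",im)
    for d in masks_of(n,"scoop")[:1]: print(n,d["score"],d["extent"])
im=im[60:200,150:320];cv2.imwrite("pics/g2.png",cv2.resize(im,None,fx=3,fy=3))
E
```

```text
6.3833 [701.66216622 162.18247733 310.78902491] 17.067564028344854 [-0.17196861  0.08876074 -1.3078311 ] [ 0.1141511   0.50846294  0.81296145  0.01433039  1.87781375 -1.33074119]
top 0.75 [189.5, 175.4, 36.4, 17.5]
scene 0.58 [207.4, 83.1, 33.6, 91.1]
```

View pics/g2.png

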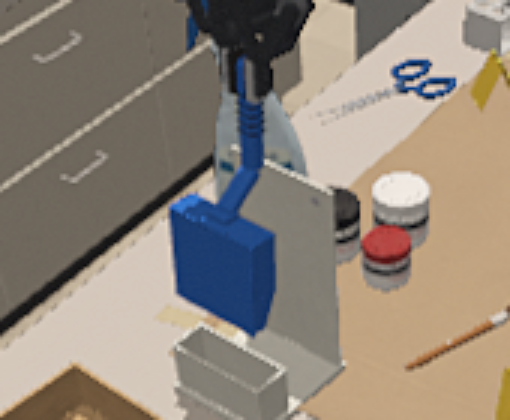

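```bash
cat >> plan.py <<'E'
B=np.array([565.8,-140.1]);HB=-1.441
bx_,by_=np.array([np.cos(HB),np.sin(HB)]),np.array([-np.sin(HB),np.cos(HB)])
def bw(x,y,z): return np.r_[B+x*bx_+y*by_,z]
def wb(P): d=np.array(P)[:2]-B;return d@bx_,d@by_
def tcp_for_lip(lip,pitch,Rt,px=-166,h=HB): # pinch at scoop (px,0,56)
    F=frame(h,pitch);g=lip-F@[47.5-px,0,-56];return g+Rt[:,2]*19
E
python3 - <<'E'
from plan import *
R0=R.from_rotvec(manip.observe()["orientation"]).as_matrix();p=np.array(manip.observe()["ee_pos"])
d=np.radians(45);Rt=tool(HB,d)
pre=tcp_for_lip(bw(28,33,18),d,Rt);up=pre+[0,30,75];print(pre,up)
st=rows([(np.array([600,150,310]),R0,6),(up,Rt,16)])
rows([(pre,Rt,5)],st)
E
```

```text
[589.47066523 -66.48271662 195.13024869] [589.47066523 -36.48271662 270.13024869]
{"travel":[[0.82,-0.2,0.05],[0.83,-0.21,0.04],[0.82,-0.2,0.05],[0.83,-0.21,0.05],[0.82,-0.2,0.04],[0.83,-0.2,0.05],[-0.05,-0.58,0.12],[-0.08,-0.58,0.15],[-0.13,-0.56,0.16],[-0.16,-0.54,0.19]],"rot":[[0.0,0.0,0.0],[0.0,0.0,0.0],[0.0,0.0,0.0],[0.0,0.0,0.0],[0.0,0.0,0.0],[0.0,0.0,0.0],[0.029,-0.043,0.076],[0.028,-0.043,0.075],[0.029,-0.042,0.076],[0.028,-0.043,0.075]]}
{"travel":[[-0.19,-0.53,0.21],[-0.22,-0.5,0.23],[-0.25,-0.47,0.26],[-0.28,-0.45,0.29],[-0.29,-0.41,0.31],[-0.32,-0.38,0.34],[-0.32,-0.35,0.36],[-0.34,-0.3,0.39],[-0.34,-0.27,0.41],[-0.34,-0.23,0.44]],"rot":[[0.029,-0.043,0.076],[0.029,-0.043,0.076],[0.028,-0.043,0.075],[0.029,-0.042,0.076],[0.028,-0.043,0.075],[0.029,-0.043,0.076],[0.029,-0.043,0.076],[0.028,-0.043,0.075],[0.029,-0.042,0.076],[0.028,-0.043,0.075]]}
{"travel":[[-0.33,-0.19,0.45],[-0.33,-0.15,0.48]],"rot":[[0.029,-0.043,0.076],[0.029,-0.043,0.076]]}
{"travel":[[0.32,-0.04,0.74],[0.32,-0.04,0.74],[0.32,-0.03,0.74],[0.32,-0.04,0.74],[0.32,-0.04,0.74]],"rot":[[0.0,0.0,0.0],[0.0,0.0,0.0],[0.0,0.0,0.0],[0.0,0.0,0.0],[0.0,0.0,0.0]]}
```

Emit:
jog_arm(travel=[[0.82, -0.2, 0.05], [0.83, -0.2, 0.05], [0.82, -0.2, 0.05], [0.83, -0.2, 0.05], [0.82, -0.2, 0.05], [0.83, -0.2, 0.05], [-0.05, -0.58, 0.12], [-0.08, -0.58, 0.15], [-0.13, -0.56, 0.16], [-0.16, -0.54, 0.19]], rot=[[0, 0, 0], [0, 0, 0], [0, 0, 0], [0, 0, 0], [0, 0, 0], [0, 0, 0], [0.029, -0.043, 0.076], [0.028, -0.043, 0.075], [0.029, -0.042, 0.076], [0.028, -0.043, 0.075]])

```text
t: 7.42
ee_pos: [597.3, 103.2, 300.2]
orientation: [0.657, 2.949, -0.207]
ft_force: [0.2, 0.0, -1.1]
finger_gap: 16.9
grip_force: 58.5
```

Emit:
jog_arm(travel=[[-0.19, -0.53, 0.21], [-0.22, -0.5, 0.23], [-0.25, -0.47, 0.26], [-0.28, -0.45, 0.29], [-0.29, -0.41, 0.31], [-0.32, -0.38, 0.34], [-0.32, -0.35, 0.36], [-0.34, -0.3, 0.39], [-0.34, -0.27, 0.41], [-0.34, -0.23, 0.44]], rot=[[0.029, -0.043, 0.076], [0.029, -0.043, 0.076], [0.028, -0.043, 0.075], [0.029, -0.042, 0.076], [0.028, -0.043, 0.075], [0.029, -0.043, 0.076], [0.029, -0.043, 0.076], [0.028, -0.043, 0.075], [0.029, -0.042, 0.076], [0.028, -0.043, 0.075]])

```text
t: 8.25
ee_pos: [590.7, -13.2, 275.2]
orientation: [1.509, 2.06, -0.613]
ft_force: [0.6, 0.1, -1.3]
finger_gap: 16.9
grip_force: 58.5
```

Emit:
jog_arm(travel=[[-0.33, -0.19, 0.45], [-0.33, -0.15, 0.48], [0, 0, 0], [0, 0, 0], [0, 0, 0]], rot=[[0.029, -0.043, 0.076], [0.029, -0.043, 0.076], [0, 0, 0], [0, 0, 0], [0, 0, 0]])

```text
t: 8.67
ee_pos: [589.7, -35.6, 270.6]
orientation: [1.627, 1.857, -0.672]
ft_force: [-0.2, 0.6, -1.0]
finger_gap: 16.9
grip_force: 58.5
```

```bash
python3 - <<'E'
from plan import *
s=manip.observe();print(s["t"],s["ee_pos"],s["q"].round(2),s["ft_force"])
d=np.radians(45);Rt=tool(HB,d)
print((R.from_rotvec(s["orientation"]).inv()*R.from_matrix(Rt)).as_rotvec())
for n in ("top","scene"):
    im=imaging.capture(n)[:,:,::-1]; cv2.imwrite(f"pics/{n}3.png",im)
F=frame(HB,d);g=s["ee_pos"]-19*R.from_rotvec(s["orientation"]).as_matrix()[:,2]
o=g-F@[-166,0,56]
im=im.copy()
k=3;im=cv2.resize(im,None,fx=k,fy=k)
for q in ([(47.5,-48,0),(47.5,48,0),(-47.5,48,0),(-47.5,-48,0),(47.5,-48,0)],[(-47.5,-48,30),(-47.5,48,30)],[(-178,0,56),(-78,0,56)]):
    cv2.polylines(im,[np.round((proj("scene",o+np.array(q)@F.T)+.5)*k).astype(int)],False,(0,0,255),1)
cv2.imwrite("pics/g3.png",im[130*k:310*k,200*k:400*k])
rows([(tcp_for_lip(bw(28,33,18),d,Rt),Rt,5)])
E
```

```text
8.6667 [589.74772215 -35.63784186 270.64862062] [ 0.2   0.21  1.48 -0.78  1.53  0.13] [-0.16648338  0.57347314 -0.97572609]
[ 0.00184722 -0.00153212  0.0011705 ]
{"travel":[[0.32,-0.04,0.75],[0.32,-0.05,0.76],[0.32,-0.04,0.75],[0.33,-0.05,0.75],[0.32,-0.04,0.75]],"rot":[[0.0,0.0,0.0],[0.001,0.0,0.0],[0.0,-0.001,0.0],[0.001,0.0,0.0],[0.0,0.0,0.0]]}
```

View pics/g3.png

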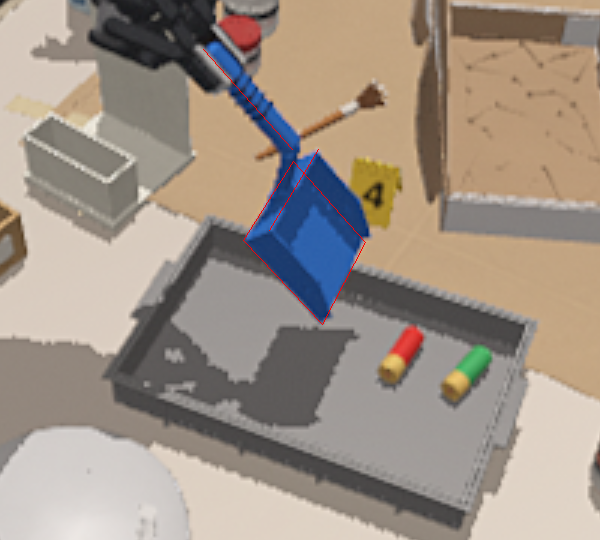

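Emit:
jog_arm(travel=[[0.32, -0.04, 0.75], [0.32, -0.05, 0.76], [0.32, -0.04, 0.75], [0.33, -0.05, 0.75], [0.32, -0.04, 0.75], [0.1, 0, 0.1], [0, 0, 0], [0, 0, 0]], rot=[[0, 0, 0], [0.001, 0, 0], [0, -0.001, 0], [0.001, 0, 0], [0, 0, 0], [0, 0, 0], [0, 0, 0], [0, 0, 0]])

```text
t: 9.43
ee_pos: [589.6, -66.5, 192.9]
orientation: [1.629, 1.852, -0.675]
ft_force: [0.1, -0.5, -0.5]
finger_gap: 17.0
grip_force: 58.5
```

```bash
python3 - <<'E'
from plan import *
s=manip.observe();print(s["t"],s["ee_pos"],s["q"].round(2),s["ft_force"])
d=np.radians(45);Rt=tool(HB,d)
tl=tcp_for_lip(bw(28,33,0),d,Rt);print("lip z",s["ee_pos"][2]-tl[2],"bin",wb(s["ee_pos"]),wb(tl))
Z=[(tcp_for_lip(bw(28,33,10),d,Rt),Rt,2)]
for th in np.radians(np.r_[42:-1:-3]): Z.append((tcp_for_lip(bw(28,33,10),th,Rt),Rt,1))
rows(Z)
E
```

```text
9.4333 [589.64379664 -66.48491351 192.88693962] [ 0.15  0.24  1.6  -0.8   1.39  0.21] [ 0.13957356 -0.54404104 -0.53266527]
lip z 15.75669093286919 bin (np.float64(-69.90970200609316), np.float64(33.171390721537215)) (np.float64(-69.93428919433687), np.float64(32.99999999999999))
{"travel":[[0.1,0.0,0.1],[0.1,-0.01,0.1],[0.57,0.0,-0.13],[0.57,0.0,-0.1],[0.57,0.0,-0.07],[0.58,0.0,-0.05],[0.57,0.0,-0.01],[0.58,0.0,0.02],[0.58,0.0,0.05],[0.57,0.0,0.08]],"rot":[[0.0,0.001,-0.001],[0.0,0.0,-0.001],[0.0,0.0,0.0],[0.0,0.0,0.0],[0.0,0.0,0.0],[0.0,0.0,0.0],[0.0,0.0,0.0],[0.0,0.0,0.0],[0.0,0.0,0.0],[0.0,0.0,0.0]]}
{"travel":[[0.57,0.0,0.1],[0.56,0.0,0.14],[0.55,0.0,0.17],[0.54,0.0,0.2],[0.54,0.0,0.22],[0.52,0.0,0.25],[0.5,0.0,0.28]],"rot":[[0.0,0.0,0.0],[0.0,0.0,0.0],[0.0,0.0,0.0],[0.0,0.0,0.0],[0.0,0.0,0.0],[0.0,0.0,0.0],[0.0,0.0,0.0]]}
```

Emit:
jog_arm(travel=[[0.1, 0, 0.1], [0.1, 0, 0.1], [0.05, 0, 0.05], [0, 0, 0]], rot=[[0, 0, 0], [0, 0, 0], [0, 0, 0], [0, 0, 0]])

```text
t: 9.77
ee_pos: [590.4, -66.2, 187.0]
orientation: [1.628, 1.85, -0.672]
ft_force: [0.6, 6.4, 13.9]
finger_gap: 17.0
grip_force: 60.4
```

Emit:
jog_arm(travel=[[0, 0, 0], [0, 0, 0], [0.57, 0, -0.13], [0.57, 0, -0.1], [0.57, 0, -0.07], [0.58, 0, -0.05], [0.57, 0, -0.01], [0.58, 0, 0.02], [0.58, 0, 0.05], [0.57, 0, 0.08]], rot=[[0, 0, 0], [0, 0, 0], [0, 0, 0], [0, 0, 0], [0, 0, 0], [0, 0, 0], [0, 0, 0], [0, 0, 0], [0, 0, 0], [0, 0, 0]], grip=0, force=20)

```text
t: 10.6
ee_pos: [581.3, 1.3, 123.1]
orientation: [1.628, 1.851, -0.674]
ft_force: [1.6, 2.3, 4.9]
finger_gap: 16.9
grip_force: 63.0
```

Emit:
jog_arm(travel=[[0.57, 0, 0.1], [0.56, 0, 0.14], [0.55, 0, 0.17], [0.54, 0, 0.2], [0.54, 0, 0.22], [0.52, 0, 0.25], [0.25, 0, 0.14], [0, 0, 0], [0, 0, 0]], rot=[[0, 0, 0], [0, 0, 0], [0, 0, 0], [0, 0, 0], [0, 0, 0], [0, 0, 0], [0, 0, 0], [0, 0, 0], [0, 0, 0]])

```text
t: 11.35
ee_pos: [576.4, 32.5, 55.2]
orientation: [1.629, 1.852, -0.677]
ft_force: [1.0, -1.2, 1.5]
finger_gap: 17.3
grip_force: 65.1
```

```bash
cat > look.py <<'E'
from plan import *
import sys
def look(tag,pitch,px=-166,box=(200,400,130,310),h=HB):
    s=manip.observe();print(s["t"],s["ee_pos"],s["q"].round(2),s["ft_force"],s["finger_gap"])
    for n in ("top","scene"):
        im=imaging.capture(n)[:,:,::-1]; cv2.imwrite(f"pics/{n}{tag}.png",im)
    Rm=R.from_rotvec(s["orientation"]).as_matrix();F=frame(h,pitch);o=s["ee_pos"]-19*Rm[:,2]-F@[px,0,56]
    print("lip bin",wb(o+F@[47.5,0,0]),(o+F@[47.5,0,0])[2])
    k=3;im=cv2.resize(im,None,fx=k,fy=k)
    for q in ([(47.5,-48,0),(47.5,48,0),(-47.5,48,0),(-47.5,-48,0),(47.5,-48,0)],[(-47.5,-48,30),(-47.5,48,30)],[(-178,0,56),(-78,0,56)]):
        cv2.polylines(im,[np.round((proj("scene",o+np.array(q)@F.T)+.5)*k).astype(int)],False,(0,0,255),1)
    x0,x1,y0,y1=box;cv2.imwrite(f"pics/g{tag}.png",im[y0*k:y1*k,x0*k:x1*k])
E
python3 -c "
from look import *
look(4,0)"
```

```text
11.35 [576.41898605  32.52144937  55.17247628] [ 0.31  0.44  1.65 -0.8   1.33  0.5 ] [ 0.99775998 -1.2144867   1.54516249] 17.33531795972022
lip bin (np.float64(30.249739239907406), np.float64(32.91223591514689)) 12.587150380449984
```

View pics/g4.png

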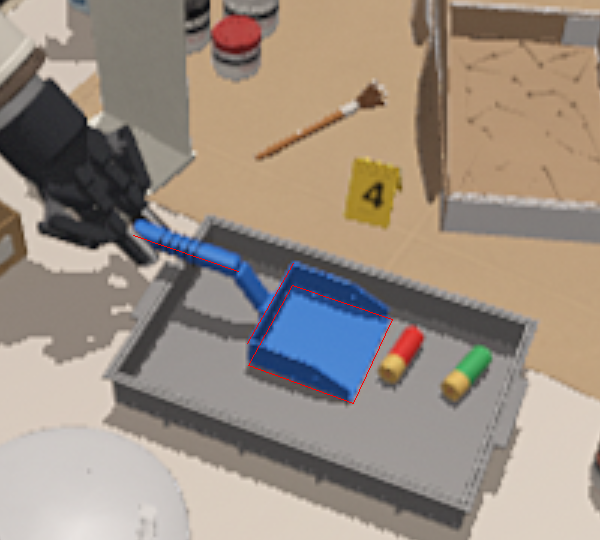

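```bash
python3 - <<'E'
from plan import *
s=manip.observe();p=s["ee_pos"];Rm=R.from_rotvec(s["orientation"]).as_matrix()
V=tool(HB,np.pi/2);t=bw(-117,33,50)
low=p-[0,0,2.5];st=(low,R.from_matrix(Rm));print(t)
st=rows([(low-70*Rm[:,2],Rm,5),(t+[0,0,60],V,10)],st)
rows([(t,V,5)],st)
E
```

```text
[583.37884743 -19.81290957  50.        ]
{"travel":[[0.0,0.0,-0.7],[0.0,0.0,-0.7],[0.0,0.0,-0.7],[0.0,0.0,-0.7],[0.0,0.0,-0.7],[-0.39,0.0,0.34],[-0.41,0.0,0.3],[-0.43,0.0,0.27],[-0.46,0.0,0.24],[-0.47,0.0,0.2]],"rot":[[0.0,0.0,0.0],[0.0,0.0,0.0],[0.0,0.0,0.0],[0.0,0.0,0.0],[0.0,0.0,0.0],[0.0,0.075,0.0],[0.0,0.075,0.0],[0.0,0.075,-0.001],[0.0,0.075,0.0],[0.0,0.076,0.0]]}
{"travel":[[-0.49,0.0,0.16],[-0.49,0.0,0.13],[-0.51,0.0,0.08],[-0.51,0.0,0.04],[-0.51,0.0,0.01]],"rot":[[0.0,0.075,-0.001],[0.0,0.075,0.0],[-0.001,0.075,0.0],[0.0,0.075,0.0],[0.0,0.075,0.0]]}
{"travel":[[0.0,0.0,0.6],[0.0,0.0,0.6],[0.0,0.0,0.6],[0.0,0.0,0.6],[0.0,0.0,0.6]],"rot":[[0.0,0.0,0.0],[0.0,0.0,0.0],[0.0,0.0,0.0],[0.0,0.0,0.0],[0.0,0.0,0.0]]}
```

Emit:
jog_arm(travel=[[0.08, 0, 0.08], [0, 0, 0]], rot=[[0, 0, 0], [0, 0, 0]])

```text
t: 11.62
ee_pos: [576.6, 32.6, 53.4]
orientation: [1.63, 1.852, -0.675]
ft_force: [1.0, 0.5, 2.0]
finger_gap: 17.0
grip_force: 65.4
```

Emit:
jog_arm(travel=[[0, 0, 0], [0, 0, 0], [0, 0, 0], [0, 0, 0], [0, 0, 0]], rot=[[0, 0, 0], [0, 0, 0], [0, 0, 0], [0, 0, 0], [0, 0, 0]], grip=0.5)

```text
t: 12.03
ee_pos: [576.6, 32.7, 53.2]
orientation: [1.63, 1.852, -0.676]
ft_force: [-0.1, 0.2, -0.5]
finger_gap: 42.8
grip_force: 0.0
```

Emit:
jog_arm(travel=[[0, 0, -0.7], [0, 0, -0.7], [0, 0, -0.7], [0, 0, -0.7], [0, 0, -0.7], [-0.39, 0, 0.34], [-0.41, 0, 0.3], [-0.43, 0, 0.27], [-0.46, 0, 0.24], [-0.47, 0, 0.2]], rot=[[0, 0, 0], [0, 0, 0], [0, 0, 0], [0, 0, 0], [0, 0, 0], [0, 0.075, 0], [0, 0.075, 0], [0, 0.075, 0], [0, 0.075, 0], [0, 0.076, 0]])

```text
t: 12.87
ee_pos: [577.3, 32.3, 108.2]
orientation: [1.864, 2.122, -0.364]
ft_force: [0.8, -1.0, -1.1]
finger_gap: 42.7
grip_force: 0.0
```

Emit:
jog_arm(travel=[[-0.49, 0, 0.16], [-0.49, 0, 0.13], [-0.51, 0, 0.08], [-0.51, 0, 0.04], [-0.51, 0, 0], [0, 0, 0], [0, 0, 0], [0, 0, 0]], rot=[[0, 0.075, 0], [0, 0.075, 0], [0, 0.075, 0], [0, 0.075, 0], [0, 0.075, 0], [0, 0, 0], [0, 0, 0], [0, 0, 0]])

```text
t: 13.53
ee_pos: [583.4, -18.7, 110.7]
orientation: [2.073, 2.359, -0.001]
ft_force: [-0.0, -0.0, 0.1]
finger_gap: 42.9
grip_force: 0.0
```

```bash
python3 - <<'E'
from plan import *
from sc import blue
s=manip.observe();print(s["t"],s["ee_pos"],s["q"].round(2))
V=tool(HB,np.pi/2)
im=imaging.capture("scene");cv2.imwrite("pics/scene5.png",im[:,:,::-1])
im=im.astype(int);m=(im[...,2]>im[...,0]+50)&(im[...,2]>im[...,1]+25)
m[:130]=0;m[:,:200]=0;m[:,400:]=0
F=frame(HB,0)
from sc import parts
P=[[(a,b,c) for a in(-47.5,10) for b in(-48,48) for c in(0,30)],[(a,b,c) for a in(-47.5,47.5) for b in(-48,48) for c in(0,14)],parts[1],parts[2]]
def ren(x,y,yaw):
    F=frame(yaw,0);z=np.zeros((1680,2240),np.float32);o=bw(x,y,10)
    for q in P:
        h=cv2.convexHull(((proj("scene",o+np.array(q)@F.T)+.5)*4).astype(np.float32));cv2.fillConvexPoly(z,np.round(h*16).astype(int),1,0,4)
    return cv2.resize(z,(560,420),interpolation=cv2.INTER_AREA)
from scipy.optimize import minimize
ign=np.zeros((420,560));ign[130:220,200:282]=1 # gripper region over the handle
c=lambda p:((ren(*p)-m)**2*(1-ign)).sum()
r=minimize(c,[-17,33,HB],method="Nelder-Mead",options=dict(initial_simplex=[[-17,33,HB],[-11,33,HB],[-17,38,HB],[-17,33,HB+.06]]));print(r.x,r.fun,m.sum())
rows([(bw(-117,33,50),V,5)])
E
```

```text
[ 6.28919e+02  1.71753e+02 -1.21000e-01  5.90000e-02] 253.43359375 [420, 932]
handle end [697.5 163.4 231.8] mid [694.6 163.7 181.9]
13.5333 [583.35943253 -18.71146861 110.70743715] [-0.16  0.24  1.58 -0.    1.32 -0.29]
[-19.30388619  35.85230639  -1.42563991] 72.43359375 1749
{"travel":[[-0.01,0.0,0.61],[-0.02,0.0,0.6],[-0.01,0.0,0.61],[-0.02,0.0,0.6],[-0.01,-0.01,0.61]],"rot":[[0.0,0.0,0.0],[0.0,0.0,0.0],[0.0,0.001,0.0],[0.0,0.0,0.0],[0.0,0.0,0.0]]}
```

Emit:
jog_arm(travel=[[0, 0, 0.6], [0, 0, 0.6], [0, 0, 0.6], [0, 0, 0.6], [0, 0, 0.6], [0, 0, 0], [0, 0, 0]], rot=[[0, 0, 0], [0, 0, 0], [0, 0, 0], [0, 0, 0], [0, 0, 0], [0, 0, 0], [0, 0, 0]])

```text
t: 14.17
ee_pos: [582.8, -19.4, 49.1]
orientation: [-2.074, -2.358, 0.002]
ft_force: [-0.1, -0.6, 1.0]
finger_gap: 42.4
grip_force: 0.0
```

Emit:
jog_arm(travel=[[0, 0, 0], [0, 0, 0], [0, 0, 0], [0, 0, 0], [0, 0, 0], [0, 0, 0]], rot=[[0, 0, 0], [0, 0, 0], [0, 0, 0], [0, 0, 0], [0, 0, 0], [0, 0, 0]], grip=0, force=80)

```text
t: 14.67
ee_pos: [583.7, -19.4, 50.7]
orientation: [2.074, 2.358, 0.001]
ft_force: [1.7, 1.9, 6.8]
finger_gap: 16.1
grip_force: 78.5
```

Emit:
jog_arm(travel=[[-0.2, -0.02, 0.02], [-0.3, -0.02, 0.02], [-0.3, -0.02, 0], [-0.3, -0.02, 0], [-0.3, -0.02, 0], [-0.3, 0, 0], [-0.3, 0, 0], [-0.3, 0, 0], [-0.3, 0, 0], [-0.3, 0, 0]], rot=[[0, 0, 0], [0, 0, 0], [0, 0, 0], [0, 0, 0], [0, 0, 0], [0, 0, 0], [0, 0, 0], [0, 0, 0], [0, 0, 0], [0, 0, 0]])

```text
t: 15.5
ee_pos: [589.4, -76.8, 50.6]
orientation: [2.074, 2.358, 0.003]
ft_force: [-1.7, 10.1, 14.6]
finger_gap: 16.3
grip_force: 79.9
```

Emit:
jog_arm(travel=[[-0.3, 0, 0], [-0.3, 0, 0], [-0.3, 0, 0], [-0.3, 0, 0], [-0.3, 0, 0], [-0.2, 0, 0], [0, 0, 0]], rot=[[0, 0, 0], [0, 0, 0], [0, 0, 0], [0, 0, 0], [0, 0, 0], [0, 0, 0], [0, 0, 0]])

```text
t: 16.08
ee_pos: [593.8, -111.2, 50.5]
orientation: [2.074, 2.357, 0.002]
ft_force: [0.6, 2.8, 10.0]
finger_gap: 16.6
grip_force: 79.3
```

```bash
cat > st.py <<'E'
from plan import *
import sys
def state(tag):
    s=manip.observe();print(round(s["t"],2),s["ee_pos"].round(1),"ft",s["ft_force"].round(1),s["ft_torque"].round(2),"gap",s["finger_gap"].round(1),"tcp bin",np.round(wb(s["ee_pos"]),1))
    for n in("top","scene"):
        im=imaging.capture(n);cv2.imwrite(f"pics/{n}{tag}.png",im[:,:,::-1]);a=im.astype(int);r,g,b=a[...,0],a[...,1],a[...,2]
        for nm,m in(("red",(r>g+80)&(r>b+80)),("green",(g>r+40)&(g>b+30))):
            u=np.argwhere(m)
            # ground-plane positions of coloured pixels near bin/carton
            q=[ray(n,(x+.0,y+.0),20) for y,x in u];q=np.array([p for p in q if 380<p[0]<720 and -300<p[1]<330])
            if len(q):
                qb=np.array([wb(p) for p in q]);print(n,nm,len(q),"bin",qb.mean(0).round(),qb.min(0).round(),qb.max(0).round(),"world",q.mean(0)[:2].round())
if __name__=="__main__": state(sys.argv[1])
E
python3 st.py 6
```

```text
Traceback (most recent call last):
  File "st.py", line 13, in <module>
    if __name__=="__main__": state(sys.argv[1])
                             ~~~~~^^^^^^^^^^^^^
  File "st.py", line 4, in state
    s=manip.observe();print(round(s["t"],2),s["ee_pos"].round(1),"ft",s["ft_force"].round(1),s["ft_torque"].round(2),"gap",s["finger_gap"].round(1),"tcp bin",np.round(wb(s["ee_pos"]),1))
                                                                                                                           ^^^^^^^^^^^^^^^^^^^^^
AttributeError: 'float' object has no attribute 'round'
```

```bash
sed -i 's/s\["finger_gap"\].round(1)/s["finger_gap"]/' st.py; python3 st.py 6
```

```text
16.08 [ 593.8 -111.2   50.5] ft [ 0.6  2.8 10. ] [ 0.2  -0.21  0.03] gap 16.564650144280396 tcp bin [-25.1  31.5]
top red 50 bin [113.  51.] [105.  35.] [121.  66.] world [ 631. -246.]
top green 52 bin [134.  52.] [125.  36.] [142.  67.] world [ 634. -266.]
scene red 76 bin [110.  58.] [101.  40.] [119.  76.] world [ 637. -242.]
scene green 75 bin [131.  57.] [122.  39.] [139.  76.] world [ 639. -263.]
```

Emit:
jog_arm(travel=[[-0.2, 0, 0], [-0.2, 0, 0], [-0.2, 0, 0], [-0.2, 0, 0], [-0.15, 0, 0], [-0.05, 0, 0], [0, 0, 0]], rot=[[0, 0, 0], [0, 0, 0], [0, 0, 0], [0, 0, 0], [0, 0, 0], [0, 0, 0], [0, 0, 0]])

```text
t: 16.77
ee_pos: [596.3, -130.5, 50.5]
orientation: [2.074, 2.358, 0.003]
ft_force: [-0.6, 6.6, 12.8]
finger_gap: 17.1
grip_force: 79.7
```

```bash
python3 st.py 7
```

```text
16.77 [ 596.3 -130.5   50.5] ft [-0.6  6.6 12.8] [0.8  0.03 0.03] gap 17.095603968396848 tcp bin [-5.6 31.5]
top green 36 bin [136.  50.] [130.  36.] [142.  66.] world [ 633. -269.]
scene red 78 bin [111.  57.] [102.  40.] [120.  75.] world [ 637. -243.]
scene green 76 bin [130.  58.] [122.  42.] [139.  76.] world [ 640. -262.]
```

```bash
cat > pv.py <<'E'
from plan import *
def pose(F0,R0,loc,piv_loc,piv_w,pitch,h):
    F=frame(h,pitch);return piv_w+F@(np.array(loc)-piv_loc), F@F0.T@R0
E
python3 - <<'E'
from pv import *
s=manip.observe();p=s["ee_pos"];R0=R.from_rotvec(s["orientation"]).as_matrix();F0=frame(HB,0)
loc=np.array([-99,0,40.5]);pl=np.array([-47.5,0,0]);pw=p-F0@(loc-pl)
u=np.r_[bx_,0]
W=[]
for a,dx,dz,n in((-5,0,.8,3),(-12,0,1,5),(-18,-8,25,4),(-20,-15,110,6)):
    W.append((*pose(F0,R0,loc,pl,pw+u*dx+[0,0,dz],np.radians(a),HB),n))
rows(W)
E
```

```text
{"travel":[[0.06,0.0,0.06],[0.05,0.0,0.07],[0.06,0.0,0.06],[0.05,0.0,0.06],[0.04,0.0,0.07],[0.05,0.0,0.06],[0.05,0.0,0.06],[0.05,0.0,0.05],[0.09,0.0,-0.24],[0.07,0.0,-0.25]],"rot":[[0.0,-0.028,0.0],[0.0,-0.028,0.0],[0.0,-0.027,0.0],[0.0,-0.023,0.0],[0.0,-0.024,0.0],[0.0,-0.023,0.0],[0.0,-0.024,0.0],[0.0,-0.023,0.0],[0.0,-0.025,0.0],[0.0,-0.025,0.0]]}
{"travel":[[0.08,0.0,-0.25],[0.06,0.0,-0.24],[-0.15,0.0,-0.68],[-0.16,0.0,-0.67],[-0.16,0.01,-0.68],[-0.16,0.0,-0.67],[-0.17,0.0,-0.68],[-0.17,0.0,-0.67]],"rot":[[0.0,-0.025,0.0],[-0.001,-0.025,-0.001],[0.0,-0.006,0.0],[0.0,-0.005,0.0],[0.0,-0.006,0.0],[0.0,-0.005,0.0],[0.0,-0.006,0.0],[0.0,-0.005,0.0]]}
```

Emit:
jog_arm(travel=[[0.06, 0, 0.06], [0.05, 0, 0.06], [0.06, 0, 0.06], [0.05, 0, 0.06], [0.04, 0, 0.06], [0.05, 0, 0.06], [0.05, 0, 0.06], [0.05, 0, 0.05], [0, 0, 0], [0, 0, 0]], rot=[[0, -0.028, 0], [0, -0.028, 0], [0, -0.027, 0], [0, -0.023, 0], [0, -0.024, 0], [0, -0.023, 0], [0, -0.024, 0], [0, -0.023, 0], [0, 0, 0], [0, 0, 0]], force=110)

```text
t: 17.7
ee_pos: [594.6, -123.3, 39.3]
orientation: [1.966, 2.236, -0.206]
ft_force: [-0.6, 2.9, 3.0]
finger_gap: 16.1
grip_force: 107.8
```

```bash
python3 st.py 8
```

```text
17.7 [ 594.6 -123.3   39.3] ft [-0.6  2.9  3. ] [0.22 0.12 0.01] gap 16.14896400116176 tcp bin [-12.9  30.8]
top red 49 bin [57. 50.] [50. 35.] [66. 65.] world [ 623. -191.]
top green 45 bin [77. 51.] [70. 35.] [84. 66.] world [ 626. -210.]
scene red 75 bin [55. 58.] [45. 39.] [63. 76.] world [ 630. -187.]
scene green 76 bin [74. 61.] [65. 44.] [83. 79.] world [ 636. -205.]
```

Both cases rolled to the scoop's back wall. Lift.

Emit:
jog_arm(travel=[[0.09, 0, -0.24], [0.07, 0, -0.25], [0.08, 0, -0.25], [0.06, 0, -0.25], [-0.15, 0, -0.5], [-0.16, 0, -0.67], [-0.16, 0, -0.68], [-0.16, 0, -0.67], [-0.17, 0, -0.68], [-0.17, 0, -0.67]], rot=[[0, -0.025, 0], [0, -0.025, 0], [0, -0.025, 0], [0, -0.025, 0], [0, -0.006, 0], [0, -0.005, 0], [0, -0.006, 0], [0, -0.005, 0], [0, -0.006, 0], [0, -0.005, 0]])

```text
t: 18.63
ee_pos: [592.5, -106.5, 138.5]
orientation: [1.89, 2.147, -0.332]
ft_force: [-0.1, 0.0, -1.0]
finger_gap: 16.6
grip_force: 107.6
```

Emit:
jog_arm(travel=[[0, 0, -0.3], [0, 0, -0.1], [0, 0, 0], [0, 0, 0]], rot=[[0, 0, 0], [0, 0, 0], [0, 0, 0], [0, 0, 0]])

```text
t: 18.97
ee_pos: [591.8, -103.6, 143.4]
orientation: [1.89, 2.149, -0.333]
ft_force: [-0.0, 0.6, -1.1]
finger_gap: 16.2
grip_force: 107.6
```

```bash
python3 st.py 9; python3 - <<'E'
from pv import *
s=manip.observe();R0=R.from_rotvec(s["orientation"]).as_matrix();p=s["ee_pos"]
print("tool z",R0[:,2])
# fit carton again using paper: inner walls from carton rim in top1? evaluate pose of dump
HC=-.117-np.pi/2;A=np.array([487.4,231]);cx=np.array([np.cos(-.117),np.sin(-.117)]);cy=np.array([-cx[1],cx[0]])
def cw(x,y,z): return np.r_[A+x*cx+y*cy,z]
loc=np.array([-99,0,40.5]);lip=np.array([47.5,0,0]);F0=frame(HB,0);V=tool(HB,np.pi/2)
t,Rt=pose(F0,V,loc,lip,cw(0,20,115),np.radians(-20),HC)
print(t,s["q"].round(2));rows([(t,Rt,34)])
E
```

```text
18.97 [ 591.8 -103.6  143.4] ft [-0.   0.6 -1.1] [ 0.29  0.04 -0.03] gap 16.183243212489955 tcp bin [-32.8  30.5]
top red 58 bin [49. 60.] [40. 42.] [57. 79.] world [ 632. -181.]
top green 53 bin [70. 63.] [62. 46.] [78. 80.] world [ 637. -201.]
scene red 28 bin [  9. 147.] [ -0. 140.] [ 19. 154.] world [ 713. -130.]
scene green 4 bin [ 29. 151.] [ 21. 150.] [ 38. 151.] world [ 719. -149.]
tool z [ 0.04252148 -0.33881218 -0.93989267]
[507.42171122 401.34417669 102.95160014] [-0.12  0.22  1.58 -0.35  1.27 -0.16]
{"travel":[[0.73,-0.03,-0.2],[0.72,-0.03,-0.2],[0.73,-0.04,-0.2],[0.73,-0.05,-0.21],[0.72,-0.05,-0.2],[0.73,-0.05,-0.2],[0.73,-0.06,-0.2],[0.72,-0.07,-0.2],[0.73,-0.07,-0.2],[0.72,-0.08,-0.2]],"rot":[[0.002,0.0,0.006],[0.003,0.0,0.007],[0.002,0.0,0.006],[0.002,0.0,0.007],[0.003,0.0,0.006],[0.002,0.0,0.007],[0.002,0.0,0.006],[0.003,0.0,0.007],[0.002,0.0,0.006],[0.002,0.0,0.007]]}
{"travel":[[0.72,-0.08,-0.2],[0.73,-0.09,-0.2],[0.72,-0.09,-0.2],[0.72,-0.1,-0.2],[0.72,-0.1,-0.2],[0.72,-0.11,-0.2],[0.72,-0.12,-0.19],[0.72,-0.12,-0.2],[0.72,-0.12,-0.2],[0.72,-0.13,-0.2]],"rot":[[0.003,0.0,0.006],[0.002,0.0,0.007],[0.002,0.0,0.006],[0.002,0.0,0.007],[0.003,0.0,0.006],[0.002,0.0,0.006],[0.002,0.0,0.007],[0.003,0.0,0.006],[0.002,0.0,0.007],[0.002,0.0,0.006]]}
{"travel":[[0.71,-0.14,-0.2],[0.72,-0.14,-0.19],[0.71,-0.15,-0.2],[0.72,-0.15,-0.2],[0.71,-0.16,-0.19],[0.71,-0.16,-0.2],[0.71,-0.17,-0.19],[0.71,-0.17,-0.2],[0.71,-0.18,-0.19],[0.7,-0.18,-0.2]],"rot":[[0.003,0.0,0.007],[0.002,0.0,0.006],[0.002,0.0,0.007],[0.003,0.0,0.006],[0.002,0.0,0.007],[0.002,0.0,0.006],[0.003,0.0,0.007],[0.002,0.0,0.006],[0.002,0.0,0.007],[0.003,0.0,0.006]]}
{"travel":[[0.71,-0.19,-0.19],[0.7,-0.2,-0.19],[0.7,-0.19,-0.2],[0.7,-0.21,-0.19]],"rot":[[0.002,0.0,0.007],[0.002,0.0,0.006],[0.003,0.0,0.006],[0.002,0.0,0.007]]}
```

```bash
cat > kin.py <<'E'
from pv import *
D=[([1.20203,.15047,1.43736,0,1.55379],(133.77,559.21,231.3)),([.26169,.30666,1.15779,.015,1.71424],(593.7,243.48,276.59)),([.13905,.45517,.97533,.01488,1.76577],(678.9,177.3,267.6)),([.11415,.50846,.81296,.01433,1.87781],(701.66,162.18,310.79)),([.2,.21,1.48,-.78,1.53],(589.75,-35.64,270.65)),([.15,.24,1.6,-.8,1.39],(589.64,-66.48,192.89)),([.31,.44,1.65,-.8,1.33],(576.4,32.5,55.2)),([-.12,.22,1.58,-.35,1.27],(591.8,-103.6,143.4))]
def fk(q,k):
    d1,L2,L3,Lt=k[:4];sg=1
    Ry=lambda a:R.from_euler("y",a);Rz=lambda a:R.from_euler("z",a)
    A=Rz(q[0])*Ry(q[1]);e=np.array([0,0,d1])+A.apply([0,0,L2])
    Bq=A*Ry(q[2]);w=e+Bq.apply([0,0,L3]);Cq=Bq*Rz(q[3])*Ry(q[4]);return w+Cq.apply([0,0,Lt]),e,w,Cq
k=least_squares(lambda k:np.ravel([fk(q,k)[0]-p for q,p in D]),[300,500,500,300]).x
if __name__=="__main__":
    print(k,[np.round(fk(q,k)[0]-p,1).tolist() for q,p in D])
    s=manip.observe();V0=R.from_rotvec(s["orientation"]).as_matrix()
    for nm,t,z in (("now",s["ee_pos"],V0[:,2]),("dump",np.array([507.4,401.3,103]),np.array([-.04,-.34,-.94])),("tip",np.array([500,390,150]),np.array([.04,.6,-.8]))):
        q=least_squares(lambda q:np.r_[fk(q,k)[0]-t,200*(fk(q,k)[3].apply([0,0,1])-z)],[.3,.3,1.5,0,1.3]).x
        _,e,w,_=fk(q,k);print(nm,q.round(2),"elbow",e.round(),"wrist",w.round())
E
python3 kin.py
```

```text
[-26.48894549 504.97089843 479.79833373 218.87753943] [[66.4, -41.1, 14.4], [5.7, -79.6, 10.6], [-0.8, -79.2, 8.0], [-8.4, -79.7, 3.7], [1.4, -1.5, -15.8], [7.5, 0.5, -11.6], [44.8, 6.4, -17.4], [-8.7, -38.9, 7.9]]
now [-0.05  0.23  1.58 -0.36  1.28] elbow [117.  -6. 465.] wrist [582. -30. 349.]
dump [ 0.74  0.48  1.32 -0.22  1.6 ] elbow [173. 159. 420.] wrist [516. 476. 309.]
tip [0.48 0.19 1.68 0.65 1.  ] elbow [ 86.  45. 469.] wrist [491. 259. 325.]
```

```bash
sed -i 's/d1,L2,L3,Lt=k\[:4\];sg=1/d1,L2,L3,Lt,y0,y1,a3=k;sg=SG/; s/A.apply(\[0,0,L2\])/A.apply([0,y0,L2])/; s/Bq.apply(\[0,0,L3\])/Bq.apply([a3,0,L3])/; s/Rz(q\[3\])/Rz(SG*q[3])/; s/Cq.apply(\[0,0,Lt\])/Cq.apply([0,y1,Lt])/; s/^k=least.*/K=[]\nfor SG in (1,-1):\n    r=least_squares(lambda k:np.ravel([fk(q,k)[0]-p for q,p in D]),[300,500,500,300,0,0,0]);K.append((r.cost,SG,r.x))\n_,SG,k=min(K,key=lambda t:t[0]);print([(c[0],c[1]) for c in K])/' kin.py; python3 kin.py
```

```text
[(np.float64(23.320123947953537), 1), (np.float64(3888.775965077035), -1)]
[161.87785566 479.0472763  498.64743021 322.81605021  74.98902736
   1.37420755  72.53844126] [[0.2, -0.8, 0.4], [-0.2, -0.5, 0.2], [-0.0, -0.4, 0.2], [0.2, -0.4, 0.1], [0.9, 1.4, -1.8], [-1.3, 1.8, 2.1], [1.4, -3.8, 1.0], [1.3, 2.4, -2.2]]
now [-0.12  0.22  1.58 -0.35  1.27] elbow [112.  62. 630.] wrist [578.   4. 447.]
dump [ 0.67  0.55  1.21 -0.24  1.63] elbow [148. 214. 571.] wrist [521. 510. 407.]
tip [0.24 0.15 1.75 0.69 1.13] elbow [ 51.  89. 636.] wrist [487. 195. 407.]
```

Emit:
jog_arm(travel=[[0.1, 0, -0.03], [0.2, 0, -0.06], [0.3, -0.02, -0.08], [0.4, -0.02, -0.1], [0.5, -0.03, -0.14], [0.6, -0.04, -0.17], [0.7, -0.05, -0.2], [0.8, -0.07, -0.22], [0.8, -0.07, -0.22], [0.8, -0.08, -0.22]], rot=[[0.002, 0, 0.006], [0.003, 0, 0.007], [0.002, 0, 0.006], [0.002, 0, 0.007], [0.003, 0, 0.006], [0.002, 0, 0.007], [0.002, 0, 0.006], [0.003, 0, 0.007], [0.002, 0, 0.006], [0.002, 0, 0.007]])

```text
t: 19.9
ee_pos: [574.9, 4.6, 135.3]
orientation: [1.971, 2.083, -0.346]
ft_force: [-0.2, 0.4, -0.8]
finger_gap: 15.7
grip_force: 107.6
```

Emit:
jog_arm(travel=[[0.8, -0.09, -0.22], [0.8, -0.1, -0.22], [0.8, -0.1, -0.22], [0.8, -0.11, -0.22], [0.8, -0.11, -0.22], [0.8, -0.12, -0.22], [0.8, -0.13, -0.22], [0.8, -0.13, -0.22], [0.8, -0.13, -0.22], [0.8, -0.14, -0.22]], rot=[[0.003, 0, 0.006], [0.002, 0, 0.007], [0.002, 0, 0.006], [0.002, 0, 0.007], [0.003, 0, 0.006], [0.002, 0, 0.006], [0.002, 0, 0.007], [0.003, 0, 0.006], [0.002, 0, 0.007], [0.002, 0, 0.006]])

```text
t: 20.73
ee_pos: [547.6, 169.5, 122.0]
orientation: [2.049, 2.016, -0.36]
ft_force: [0.4, -0.4, -1.1]
finger_gap: 15.5
grip_force: 107.6
```

Emit:
jog_arm(travel=[[0.8, -0.15, -0.22], [0.8, -0.15, -0.22], [0.8, -0.16, -0.22], [0.8, -0.16, -0.22], [0.8, -0.17, -0.22], [0.7, -0.16, -0.2], [0.6, -0.14, -0.17], [0.5, -0.12, -0.14], [0.4, -0.1, -0.1], [0.3, -0.07, -0.08]], rot=[[0.003, 0, 0.007], [0.002, 0, 0.006], [0.002, 0, 0.007], [0.003, 0, 0.006], [0.002, 0, 0.007], [0.002, 0, 0.006], [0.003, 0, 0.007], [0.002, 0, 0.006], [0.002, 0, 0.007], [0.003, 0, 0.006]])

```text
t: 21.57
ee_pos: [526.1, 304.2, 111.1]
orientation: [2.126, 1.946, -0.374]
ft_force: [0.8, -0.8, -0.7]
finger_gap: 15.7
grip_force: 107.6
```

Emit:
jog_arm(travel=[[0.2, -0.05, -0.05], [0.1, -0.02, -0.03], [0, 0, 0], [0, 0, 0], [0, 0, 0]], rot=[[0.002, 0, 0.006], [0.002, 0, 0.007], [0, 0, 0], [0, 0, 0], [0, 0, 0]])

```text
t: 21.98
ee_pos: [525.7, 309.1, 110.8]
orientation: [2.141, 1.931, -0.376]
ft_force: [-0.0, 0.2, -0.8]
finger_gap: 15.9
grip_force: 107.6
```

```bash
python3 st.py 10; python3 - <<'E'
from pv import *
s=manip.observe();R0=R.from_rotvec(s["orientation"]).as_matrix();F0=frame(HB,0);V=tool(HB,np.pi/2)
Fn=R0@V.T@F0;print("scoop F",Fn.round(2).tolist());loc=np.array([-99,0,40.5])
lip=s["ee_pos"]+Fn@(np.array([47.5,0,0])-loc);print("lip",lip)
a=cv2.imread("pics/top10.png")[150:300,140:260];b=cv2.imread("pics/scene10.png")[110:260,100:220]
cv2.imwrite("pics/g10.png",cv2.resize(np.hstack([a,b]),None,fx=3.3,fy=3.3,interpolation=2))
E
```

```text
21.98 [525.7 309.1 110.8] ft [-0.   0.2 -0.8] [ 0.33 -0.07 -0.02] gap 15.894010728997616 tcp bin [-450.6   18.4]
top red 50 bin [-396.   27.] [-406.   11.] [-387.   44.] world [541. 256.]
top green 53 bin [-377.   23.] [-387.    6.] [-368.   39.] world [540. 236.]
scene red 43 bin [-451.   96.] [-461.   77.] [-441.  115.] world [602. 320.]
scene green 74 bin [-429.   96.] [-442.   74.] [-415.  117.] world [605. 298.]
scoop F [[-0.1, 0.99, 0.03], [-0.93, -0.1, 0.34], [0.34, 0.0, 0.94]]
lip [510.17392465 158.46225545 122.84948054]
```

View pics/g10.png

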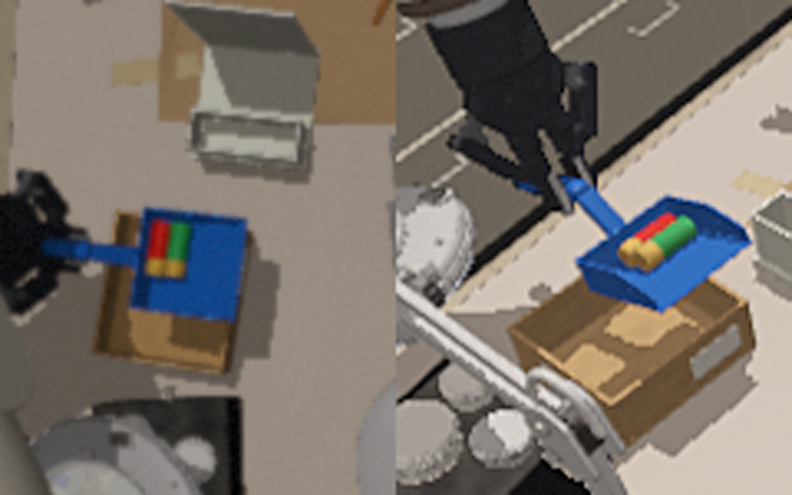

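```bash
python3 - <<'E'
from pv import *
s=manip.observe();F0=frame(HB,0);V=tool(HB,np.pi/2);HC=-.117-np.pi/2
A=np.array([487.4,231]);cx=np.array([np.cos(-.117),np.sin(-.117)]);cy=np.array([-cx[1],cx[0]])
cw=lambda x,y,z:np.r_[A+x*cx+y*cy,z]
loc=np.array([-99,0,40.5]);lip=np.array([47.5,0,0])
P=lambda y,z,a:pose(F0,V,loc,lip,cw(0,y,z),np.radians(a),HC)
st=rows([(*P(28,100,-20),10)])
st=rows([(*P(28,66,-3),6),(*P(28,62,8),5),(*P(28,60,45),10)],st);print(st[0])
E
```

```text
{"travel":[[0.5,-0.14,-0.06],[0.5,-0.14,-0.06],[0.5,-0.14,-0.06],[0.49,-0.14,-0.06],[0.5,-0.14,-0.06],[0.5,-0.14,-0.06],[0.5,-0.14,-0.06],[0.49,-0.14,-0.06],[0.5,-0.15,-0.05],[0.5,-0.14,-0.06]],"rot":[[0.001,0.0,0.001],[0.0,0.0,0.001],[0.001,0.0,0.002],[0.0,0.0,0.001],[0.001,0.0,0.001],[0.001,0.0,0.001],[0.0,0.0,0.002],[0.001,0.0,0.001],[0.0,0.0,0.001],[0.001,0.0,0.001]]}
{"travel":[[-0.06,0.0,-0.08],[-0.05,0.0,-0.08],[-0.05,0.0,-0.08],[-0.04,0.0,-0.08],[-0.04,0.0,-0.09],[-0.03,0.0,-0.08],[-0.1,0.0,-0.23],[-0.1,0.0,-0.24],[-0.08,0.0,-0.24],[-0.08,0.0,-0.24]],"rot":[[0.0,0.047,0.0],[0.0,0.047,0.0],[0.0,0.048,0.0],[0.0,0.047,0.0],[0.0,0.047,0.0],[0.0,0.047,0.0],[0.0,0.037,0.0],[0.0,0.036,0.0],[0.0,0.037,0.0],[0.0,0.037,0.0]]}
{"travel":[[-0.06,0.0,-0.25],[-0.27,0.0,-0.39],[-0.25,0.0,-0.41],[-0.22,0.0,-0.42],[-0.19,0.0,-0.43],[-0.16,0.0,-0.45],[-0.13,0.0,-0.45],[-0.11,0.0,-0.47],[-0.07,0.0,-0.47],[-0.04,0.0,-0.47]],"rot":[[0.0,0.036,0.0],[0.0,0.062,0.0],[0.0,0.061,0.0],[0.0,0.062,0.0],[0.0,0.062,0.0],[0.0,0.062,0.0],[0.0,0.061,0.0],[0.0,0.062,0.0],[0.0,0.062,0.0],[0.0,0.061,0.0]]}
{"travel":[[-0.01,0.0,-0.47]],"rot":[[0.0,0.062,0.0]]}
[499.45732468 333.36877915 192.20902106]
```

Emit:
jog_arm(travel=[[0.2, -0.06, -0.06], [0.4, -0.12, -0.06], [0.55, -0.16, -0.06], [0.65, -0.18, -0.06], [0.75, -0.2, -0.06], [0.75, -0.2, -0.06], [0.65, -0.18, -0.06], [0.55, -0.16, -0.06], [0.4, -0.12, -0.05], [0.1, -0.04, -0.06]], rot=[[0.001, 0, 0.001], [0, 0, 0.001], [0.001, 0, 0.002], [0, 0, 0.001], [0.001, 0, 0.001], [0.001, 0, 0.001], [0, 0, 0.002], [0.001, 0, 0.001], [0, 0, 0.001], [0.001, 0, 0.001]])

```text
t: 22.92
ee_pos: [507.5, 411.4, 86.8]
orientation: [2.154, 1.92, -0.381]
ft_force: [-0.2, -1.0, -1.1]
finger_gap: 15.6
grip_force: 107.6
```

Emit:
jog_arm(travel=[[0, 0, 0], [0, 0, 0]], rot=[[0, 0, 0], [0, 0, 0]])

```text
t: 23.08
ee_pos: [508.2, 409.9, 87.8]
orientation: [2.156, 1.918, -0.38]
ft_force: [-0.4, 0.0, -1.4]
finger_gap: 15.9
grip_force: 107.6
```

```bash
python3 - <<'E'
from pv import *
s=manip.observe();F0=frame(HB,0);V=tool(HB,np.pi/2);HC=-.117-np.pi/2
A=np.array([487.4,231]);cx=np.array([np.cos(-.117),np.sin(-.117)]);cy=np.array([-cx[1],cx[0]])
cw=lambda x,y,z:np.r_[A+x*cx+y*cy,z]
loc=np.array([-99,0,40.5]);lip=np.array([47.5,0,0])
Fn=R.from_rotvec(s["orientation"]).as_matrix()@V.T@F0;l=s["ee_pos"]+Fn@(lip-loc);d=(l[:2]-A);print(s["t"],"lip carton",d@cx,d@cy,l[2])
P=lambda y,z,a:pose(F0,V,loc,lip,cw(0,y,z),np.radians(a),HC)
st=rows([(*P(28,66,-3),6),(*P(28,62,8),5),(*P(28,60,45),9)])
E
```

```text
23.0833 lip carton -0.12761692425798854 28.539871516418902 99.8101114075089
{"travel":[[-0.06,0.0,-0.08],[-0.06,0.0,-0.07],[-0.05,0.01,-0.08],[-0.05,0.0,-0.09],[-0.04,0.0,-0.08],[-0.04,0.0,-0.09],[-0.1,0.0,-0.23],[-0.09,0.0,-0.24],[-0.09,0.0,-0.24],[-0.07,0.0,-0.24]],"rot":[[0.0,0.047,0.0],[0.0,0.047,0.0],[0.0,0.048,0.0],[0.0,0.047,0.0],[0.0,0.047,0.0],[0.0,0.047,0.001],[0.0,0.037,0.0],[0.0,0.036,0.0],[0.0,0.037,0.0],[0.0,0.037,0.0]]}
{"travel":[[-0.07,0.0,-0.25],[-0.3,0.0,-0.43],[-0.27,0.0,-0.46],[-0.24,0.0,-0.47],[-0.2,0.0,-0.49],[-0.16,0.0,-0.5],[-0.13,0.0,-0.51],[-0.1,0.0,-0.52],[-0.05,0.0,-0.52],[-0.02,0.0,-0.53]],"rot":[[0.0,0.036,0.0],[0.0,0.069,0.0],[0.0,0.068,0.0],[0.0,0.069,0.0],[0.0,0.068,0.0],[0.0,0.069,0.0],[0.0,0.068,0.0],[0.0,0.069,0.0],[0.0,0.069,0.0],[0.0,0.068,0.0]]}
```

Emit:
jog_arm(travel=[[-0.06, 0, -0.08], [-0.06, 0, -0.08], [-0.05, 0, -0.08], [-0.05, 0, -0.08], [-0.04, 0, -0.08], [-0.04, 0, -0.08], [-0.1, 0, -0.23], [-0.1, 0, -0.24], [-0.08, 0, -0.24], [-0.08, 0, -0.24]], rot=[[0, 0.047, 0], [0, 0.047, 0], [0, 0.048, 0], [0, 0.047, 0], [0, 0.047, 0], [0, 0.047, 0], [0, 0.037, 0], [0, 0.036, 0], [0, 0.037, 0], [0, 0.037, 0]])

```text
t: 23.92
ee_pos: [507.1, 398.3, 118.2]
orientation: [-2.295, -2.041, -0.12]
ft_force: [0.6, 0.3, -1.1]
finger_gap: 15.8
grip_force: 107.6
```

Emit:
jog_arm(travel=[[-0.06, 0, -0.25], [-0.3, 0, -0.43], [-0.27, 0, -0.46], [-0.24, 0, -0.47], [-0.2, 0, -0.49], [-0.16, 0, -0.5], [-0.13, 0, -0.51], [-0.1, 0, -0.52], [-0.05, 0, -0.52], [-0.02, 0, -0.53]], rot=[[0, 0.036, 0], [0, 0.069, 0], [0, 0.068, 0], [0, 0.069, 0], [0, 0.068, 0], [0, 0.069, 0], [0, 0.068, 0], [0, 0.069, 0], [0, 0.069, 0], [0, 0.068, 0]])

```text
t: 24.75
ee_pos: [499.3, 332.3, 193.1]
orientation: [-1.874, -1.667, -0.782]
ft_force: [-0.5, 0.5, -1.0]
finger_gap: 15.8
grip_force: 107.7
```

Emit:
jog_arm(travel=[[0, 0, 0], [0, 0, 0], [0, 0, 0], [0, 0, 0], [0, 0, 0], [0, 0, 0]], rot=[[0, 0, 0], [0, 0, 0], [0, 0, 0], [0, 0, 0], [0, 0, 0], [0, 0, 0]])

```text
t: 25.25
ee_pos: [498.9, 334.0, 191.9]
orientation: [-1.874, -1.67, -0.776]
ft_force: [-0.2, -0.5, -1.0]
finger_gap: 16.2
grip_force: 107.8
```

```bash
python3 st.py 11
```

```text
25.25 [498.9 334.  191.9] ft [-0.2 -0.5 -1. ] [-0.45  0.12  0.01] gap 16.247136804011138 tcp bin [-478.7   -5. ]
scene red 52 bin [-358.  -14.] [-367.  -32.] [-347.    4.] world [506. 213.]
```

```bash
python3 - <<'E'
from pv import *
s=manip.observe();R0=R.from_rotvec(s["orientation"]).as_matrix();V=tool(HB,np.pi/2)
p=s["ee_pos"]
mid=np.array([540,200,190]);t=bw(-59,5,110)
print(t)
rows([(p+[0,0,50],R0,4),(mid,V,9),(t,V,14)])
E
```

```text
[563.12144245 -80.94913078 110.        ]
TOO FAST [-1.01 -0.05  0.29] [-0.  0. -0.]
TOO FAST [-1.01 -0.04  0.29] [-0.  0. -0.]
TOO FAST [-1.01 -0.05  0.29] [-0.  0. -0.]
TOO FAST [-1.01 -0.04  0.29] [-0.  0. -0.]
TOO FAST [-1.01 -0.05  0.28] [-0.  0. -0.]
TOO FAST [-1.01 -0.05  0.29] [-0.  0. -0.]
TOO FAST [-1.01 -0.04  0.29] [-0.  0. -0.]
TOO FAST [-1.01 -0.05  0.28] [-0.  0. -0.]
{"travel":[[0.44,0.0,-0.44],[0.44,0.0,-0.44],[0.45,0.0,-0.45],[0.44,0.0,-0.44],[-0.71,0.31,-0.3],[-0.74,0.29,-0.24],[-0.76,0.27,-0.18],[-0.78,0.25,-0.11],[-0.8,0.23,-0.05],[-0.8,0.2,0.02]],"rot":[[0.0,0.0,0.0],[0.0,0.0,0.0],[0.0,0.0,0.0],[0.0,0.0,0.0],[0.01,-0.083,-0.025],[0.01,-0.083,-0.024],[0.011,-0.083,-0.025],[0.01,-0.082,-0.025],[0.01,-0.083,-0.024],[0.01,-0.083,-0.025]]}
{"travel":[[-0.81,0.19,0.09],[-0.79,0.16,0.16],[-0.79,0.15,0.22],[-1.01,-0.05,0.29],[-1.0,-0.05,0.28],[-1.01,-0.04,0.29],[-1.0,-0.05,0.28],[-1.01,-0.05,0.29],[-1.0,-0.05,0.28],[-1.01,-0.04,0.29]],"rot":[[0.01,-0.083,-0.025],[0.011,-0.083,-0.025],[0.01,-0.083,-0.024],[0.0,0.0,0.0],[0.0,0.0,0.0],[0.0,0.0,0.0],[0.0,0.0,0.0],[0.0,0.0,0.0],[0.0,0.0,0.0],[0.0,0.0,0.0]]}
{"travel":[[-1.0,-0.05,0.29],[-1.01,-0.05,0.28],[-1.01,-0.05,0.29],[-1.0,-0.05,0.28],[-1.01,-0.04,0.29],[-1.0,-0.05,0.29],[-1.01,-0.05,0.28]],"rot":[[0.0,0.0,0.0],[0.0,0.0,0.0],[0.0,0.0,0.0],[0.0,0.0,0.0],[0.0,0.0,0.0],[0.0,0.0,0.0],[0.0,0.0,0.0]]}
```

Emit:
jog_arm(travel=[[0.44, 0, -0.44], [0.44, 0, -0.44], [0.45, 0, -0.45], [0.44, 0, -0.44], [-0.71, 0.31, -0.3], [-0.74, 0.29, -0.24], [-0.76, 0.27, -0.18], [-0.78, 0.25, -0.11], [-0.8, 0.23, -0.05], [-0.8, 0.2, 0.02]], rot=[[0, 0, 0], [0, 0, 0], [0, 0, 0], [0, 0, 0], [0.01, -0.083, -0.025], [0.01, -0.083, -0.024], [0.011, -0.083, -0.025], [0.01, -0.082, -0.025], [0.01, -0.083, -0.024], [0.01, -0.083, -0.025]])

```text
t: 26.18
ee_pos: [527.3, 243.3, 209.1]
orientation: [-2.037, -2.144, -0.29]
ft_force: [-0.9, 0.4, -2.2]
finger_gap: 15.8
grip_force: 107.7
```

Emit:
jog_arm(travel=[[-0.81, 0.19, 0.09], [-0.79, 0.16, 0.16], [-0.79, 0.15, 0.22], [-1, -0.05, 0.28], [-1, -0.05, 0.28], [-1, -0.05, 0.28], [-1, -0.05, 0.28], [-1, -0.05, 0.28], [-1, -0.05, 0.28], [-1, -0.05, 0.28]], rot=[[0.01, -0.083, -0.025], [0.011, -0.083, -0.025], [0.01, -0.083, -0.024], [0, 0, 0], [0, 0, 0], [0, 0, 0], [0, 0, 0], [0, 0, 0], [0, 0, 0], [0, 0, 0]])

```text
t: 27.02
ee_pos: [551.5, 58.8, 151.9]
orientation: [2.075, 2.358, 0.002]
ft_force: [-0.4, 0.8, -0.9]
finger_gap: 15.5
grip_force: 107.7
```

Emit:
jog_arm(travel=[[-1, -0.05, 0.28], [-1, -0.05, 0.28], [-1, -0.05, 0.28], [-1, -0.05, 0.28], [-0.7, -0.05, 0.2], [-0.4, 0, 0.1], [0, 0, 0], [0, 0, 0], [0, 0, 0]], rot=[[0, 0, 0], [0, 0, 0], [0, 0, 0], [0, 0, 0], [0, 0, 0], [0, 0, 0], [0, 0, 0], [0, 0, 0], [0, 0, 0]])

```text
t: 27.77
ee_pos: [559.4, -41.2, 122.8]
orientation: [2.073, 2.36, 0.001]
ft_force: [0.2, -0.2, -1.0]
finger_gap: 16.1
grip_force: 107.7
```

```bash
python3 st.py 12; python3 - <<'E'
from pv import *
s=manip.observe();V=tool(HB,np.pi/2)
rows([(bw(-59,5,90),V,5),(bw(-59,5,53),V,4)])
E
```

```text
27.77 [559.4 -41.2 122.8] ft [ 0.2 -0.2 -1. ] [ 0.02 -0.03  0.01] gap 16.136832309864044 tcp bin [-98.9   6.5]
top red 50 bin [-355.  -14.] [-367.  -29.] [-345.    1.] world [506. 210.]
top green 33 bin [-334.  -21.] [-341.  -35.] [-326.   -6.] world [502. 188.]
scene red 52 bin [-358.  -14.] [-367.  -32.] [-347.    4.] world [506. 213.]
{"travel":[[-0.4,-0.01,0.33],[-0.4,-0.02,0.32],[-0.4,-0.01,0.33],[-0.4,-0.02,0.33],[-0.4,-0.01,0.33],[0.0,0.0,0.46],[0.0,0.0,0.46],[0.0,0.0,0.46],[0.0,0.0,0.47]],"rot":[[0.0,0.0,0.0],[0.0,0.0,0.0],[0.0,0.0,0.0],[0.0,0.0,0.0],[0.0,0.0,0.0],[0.0,0.0,0.0],[0.0,0.0,0.0],[0.0,0.0,0.0],[0.0,0.0,0.0]]}
```

Emit:
jog_arm(travel=[[-0.4, 0, 0.33], [-0.4, 0, 0.32], [-0.4, 0, 0.33], [-0.4, 0, 0.33], [-0.4, 0, 0.33], [0, 0, 0.46], [0, 0, 0.46], [0, 0, 0.46], [0, 0, 0.46], [0, 0, 0]], rot=[[0, 0, 0], [0, 0, 0], [0, 0, 0], [0, 0, 0], [0, 0, 0], [0, 0, 0], [0, 0, 0], [0, 0, 0], [0, 0, 0], [0, 0, 0]])

```text
t: 28.7
ee_pos: [564.0, -81.2, 51.0]
orientation: [-2.073, -2.359, 0.001]
ft_force: [0.2, -1.5, 0.3]
finger_gap: 15.9
grip_force: 107.9
```

Emit:
jog_arm(travel=[[0, 0, 0.05], [0, 0, 0.04], [0, 0, 0], [0, 0, 0]], rot=[[0, 0, 0], [0, 0, 0], [0, 0, 0], [0, 0, 0]])

```text
t: 29.03
ee_pos: [564.4, -81.4, 51.1]
orientation: [-2.074, -2.36, -0.0]
ft_force: [-1.6, 0.8, 2.1]
finger_gap: 15.8
grip_force: 108.2
```

Touching down (2 N). Release and withdraw straight up.

Emit:
jog_arm(travel=[[0, 0, 0], [0, 0, 0], [0, 0, 0], [0, 0, 0], [0, 0, 0], [0, 0, 0]], rot=[[0, 0, 0], [0, 0, 0], [0, 0, 0], [0, 0, 0], [0, 0, 0], [0, 0, 0]], grip=0.5)

```text
t: 29.53
ee_pos: [564.4, -81.7, 50.9]
orientation: [-2.074, -2.36, 0.0]
ft_force: [-1.0, -0.2, -0.4]
finger_gap: 42.9
grip_force: 0.0
```

Emit:
jog_arm(travel=[[0, 0, -0.3], [0, 0, -0.6], [0, 0, -0.9], [0, 0, -0.9], [0, 0, -0.9], [0, 0, -0.9], [0, 0, -0.9], [0, 0, -0.5], [0, 0, 0], [0, 0, 0]], rot=[[0, 0, 0], [0, 0, 0], [0, 0, 0], [0, 0, 0], [0, 0, 0], [0, 0, 0], [0, 0, 0], [0, 0, 0], [0, 0, 0], [0, 0, 0]])

```text
t: 30.37
ee_pos: [564.5, -81.6, 169.2]
orientation: [2.073, 2.359, 0.001]
ft_force: [-0.2, -0.4, -1.0]
finger_gap: 42.7
grip_force: 0.0
```

```bash
python3 st.py 13; python3 - <<'E'
from h import *
im=cv2.imread("pics/scene13.png").astype(int);m=(im[...,0]>im[...,2]+50)&(im[...,0]>im[...,1]+25);m[:130]=0;m[:,:200]=0;m[:,400:]=0
from plan import bw,frame,HB
s=3;z=np.zeros((420,560),np.uint8);F=frame(HB,0);o=bw(40,6,10)
for P in ([(a,b,c) for a in(-47.5,10) for b in(-48,48) for c in(0,30)],[(a,b,c) for a in(-47.5,47.5) for b in(-48,48) for c in(0,14)],[(a,b,c) for a in(-178,-78) for b in(-9,9) for c in(48,64)]):
    cv2.fillConvexPoly(z,cv2.convexHull(proj("scene",o+np.array(P)@F.T).round().astype(np.int32)),1)
print("blue",m.sum(),"model",z.sum(),"IoU",(m&(z>0)).sum()/(m|(z>0)).sum())
for q in("powder_jar_red","loupe","number_tent"):
    for d in masks_of("scene",q)[:1]: print(q,round(d["score"],2),d["extent"])
a,b=[cv2.imread(f"pics/scene{i}.png").astype(int) for i in(0,13)]
for nm,(x,y) in(("jar",(410,282)),("loupe",(370,330)),("tent",(325,194))): print(nm,abs(a-b)[y-15:y+15,x-15:x+15].mean())
E
```

```text
30.37 [564.5 -81.6 169.2] ft [-0.2 -0.4 -1. ] [-0.03 -0.02  0.01] gap 42.66788518065394 tcp bin [-58.1   6.2]
top red 51 bin [-355.  -14.] [-367.  -29.] [-345.    1.] world [506. 210.]
top green 33 bin [-334.  -21.] [-341.  -35.] [-326.   -6.] world [502. 188.]
scene red 52 bin [-358.  -14.] [-367.  -32.] [-347.    4.] world [506. 213.]
blue 1873 model 2013 IoU 0.8278457196613358
powder_jar_red 0.97 [396.8, 270.7, 22.7, 27.3]
loupe 0.56 [358.9, 320.9, 24.8, 23.3]
number_tent 0.9 [314.1, 185.8, 18.6, 19.9]
jar 4.45074074074074
loupe 5.084074074074074
tent 5.101851851851852
```

```bash
python3 -c "
from bench import manip
print(manip.finish_job())"
```

```text
the job is handed in; nothing more can be done
None
```

I lifted both cases out of the bin together in one scoopful and tipped them into the carton, then set the scoop down flat, right way up, in the empty bin and let go; the jar, loupe and number tent look unmoved in the final picture, and the job was handed in at about 30 s.

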